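# Pack the hall key plaque away

## Task

The hall is about to be repainted, so pack the blue key plaque away: first open the lid of the lime green box all the way back, then slide the plaque up on its stud until the wide end of its keyhole is at the stud's head and take it off. Lower it upright into the box without dropping it, let go and shut the lid. Leave the flashlight, bowl and trivet where they are.

Things in the scene. Friction and masses are not known exactly. Their poses are not given: they have to be found in the camera images.
- box: Lime green plastic box, fixed to the table, 90 (x) by 180 (y) by 125 mm high, walls and floor 5 mm; inside 80 by 170 by 120 mm deep. Origin: centre of its underside. z up; the lid hinges on its +x upper edge and its -x side is the front. Turned about the vertical by up to about 0.3 rad, with -x roughly towards the robot.
- lid (a joint): Hinge of the box's lime green lid (90 by 180 by 8 mm, 120 g with its knob): 0 shut, grows as it opens upward, 2.2 rad at its stop, laid back, its free edge then 80 mm above the rim and 53 mm beyond the hinge. Nearly frictionless: it balances at about 1.4 rad, falls shut by itself from below that and falls open to its stop from above.
- lid_hinge (a point): Middle of the lid's hinge line, 45 mm along the box's +x from its centre and 125 mm above its underside; axes turn with the lid and match the box's when shut. The lid's plate runs from here 90 mm along -x, its underside at z = 0 and its top face at z = 8 mm.
- lid_handle (a point): Grip point of the lid's black round knob, at (-60, 0, 43) mm from lid_hinge in the lid's axes, i.e. 35 mm above the lid's top face when shut. Its head is 28 mm across and 16 mm tall (from 27 to 43 mm above the lid's face) on a 12 mm stem.
- stand: Fixed stand: wooden base 150 (x -70 to +80) by 170 (y) by 15 mm and an upright white board, x -18 to 0, 160 mm wide, top edge 124 mm above the table. Origin: at table height below the board's front face. x points out of the front, where the plaque hangs, away from the robot (within 0.35 rad); z up. Box and stand may be on either side.
- stud (a point): Root of the brass headed stud, on the board's front face, 120 mm above the table, axes as the stand's. The stud sticks out along +x: a shaft 8 mm in diameter from 0 to 13 mm, then a round head 20 mm in diameter from 13 to 18 mm.
- plaque: Loose blue key plaque, an upright plate 140 mm wide (y), 115 high (z), 8 thick (x -4 to +4), 150 to 310 g. Origin: middle of its lower edge. Three brass hooks stick out along +x, 14 mm above that edge, to x = 24 mm, at y = -45, 0, 45. It starts hung flat on the board facing the stand's +x; its top 43 mm stand above the board and can be pinched there front to back.
- plaque_hole (a point): Centre of the through keyhole's 30 mm wide round end, 42 mm above the plaque's lower edge, mid-plate, axes as the plaque's. From it a 12 mm wide slot runs up to 72 mm above the edge. At the start the stud's shaft is at the slot's top end, 26 mm above this point: the plaque must go up 26 mm, then out along the stand's +x by over 18 mm.
- trivet: Round cork trivet, 170 mm across, 9 mm thick, under the bowl; origin under its centre. Leave alone.
- bowl: Clear glass bowl, 120 mm across, 60 mm high, on the trivet; origin under its centre. Leave alone.
- flashlight: Black flashlight lying along its x, 160 mm long, 44 mm across, with a red press button; origin under its middle. Leave alone.
Mind the look-alikes: they are no part of the job. Leave any orange or purple look-alike of the box alone. There is more than one size of the plaque; the job needs the smaller.

How it is judged:
By the outcome, as a careful person would: the job done as asked, in the order asked, and still so for the second after the job is handed in, with the robot touching nothing.
It also fails if it takes over 72 s, if anything falls off the work surface, if the arm or the gripper's body presses on something with over 40 N, if the wrist force passes 120 N, or if a joint passes its speed limit or range.

## Robot

A 6-joint arm with a two-finger parallel gripper is mounted at the origin on the work surface. World frame = base frame: x ahead of the robot, y to its left, z up, the work surface at z = 0. Lengths are in m, angles in rad, forces in N, time in s.
With the tool pointing down it reaches from about 0.35 to 0.775 m from the base axis. Payload 7.3 kg.
Tool frame: the origin (TCP) lies between the finger pads; the fingertips stand robot.tcp_to_tips ahead of it and the grasp point (between the pads) lies 2 mm behind it (robot.tcp_to_tips is the distance from the TCP to the fingertips, in m); y points along the fingers, x is the direction in which the jaws open and shut, and the axes are right-handed (so a half turn about y gives the same grasp; the last joint's range is limited). The gripper opens to 92 mm and grips with 3 to 60 N. Pads are 19 mm wide; open, the fingers measure 130 mm over their backs; the gripper's body (75 mm by 190 mm) begins 47 mm behind the grasp point.
Start: joints at [0.965, 0.342, 1.524, -0, 1.275, -0.146], TCP at [0.233, 0.471, 0.216] pointing down, gripper open.
Joint ranges: [-2.53, 2.53], [-0.77, 2.02], [0.04, 2.7], [-1, 4.14], [0.28, 2.66], [-3.11, 3.11]. Speed limits (rad/s): [2.57, 2.57, 3.14, 3.14, 3.14, 3.14].

## Interface

Orientations are given as [roll, pitch, yaw] about the fixed x, y, z axes, in that order (R = Rz(yaw) Ry(pitch) Rx(roll)).
In Python, from cell import status, read_camera, get_calibration, robot gives the robot as it stands.
- The arm moves only by the shell command python3 -m creep 'ROWS' [FORCE]. ROWS is JSON, a list of rows, each an object of numbers: "dx", "dy", "dz": the shift along the tool's x, y, z in m; "rx", "ry", "rz": the turn, a rotation vector about the tool's x, y, z in rad; "gripper": the opening, from 0 (shut) to 1 (fully open). A call has 1 to 20 rows; each row is the pose to reach, as a shift and turn from the pose commanded when the call began, along the tool's axes at that moment; what a row does not reach only later rows make up. A row lasts 1/8 s, in which the tool goes at most 62.5 mm and 10.7 degrees, less where a joint would pass 70% of its speed; a pose out of reach is approached as far as the arm can. A call with a gripper value outside its range is refused whole. The fingers move at their own pace and stop on an object; FORCE is the grip in N (left out, the last holds). Time passes only in rows, so rows that repeat a pose let the fingers close. It gives the time, the measured TCP pose, the force and the opening at its end, in the units of the state.
- status.observe(): the state, without advancing time (a new reading comes with each control period).
- read_camera(name): name is "side" or "top" or "wrist"; returns (picture, depth): 480x640x3 uint8, red, green, blue; 480x640 float32, m along the optical axis (not along the pixel's ray), 0 where there is no reading.
- get_calibration(name): a dict with "fx", "fy", "cx", "cy" (pixels), "D" ([k1, k2, p1, p2, k3] as OpenCV has them; the pictures are not rectified), "xyz" and "rotation" of the camera in the world; the wrist camera has in their place "mount" (4x4, takes a point from camera to tool coordinates, whose origin is the TCP and whose axes are the tool frame's). Camera axes: x right, y down, z forward; pixel columns grow to the right and rows downward; lengths in m; the calibration is good to about 2 mm. A picture is of the moment at which its call begins: read the wrist's pose just before it. get_calibration takes no time and is no camera call.
- robot.hand_in(): hands the job in, once; it reports no verdict.
The state is a dict: "time": time; "qpos": joint angles; "qvel": joint speeds; "joint_efforts": joint torques, N m; "tool_pos": TCP position; "tool_rot": TCP orientation; "contact_force": force on the tool from outside, world axes, zero at the start; "torque": the same for the moment, N m; "opening": finger opening in m.
Only numpy, scipy, OpenCV 4.12 (cv2) and the standard library are available. Lean on these libraries where they do the work, as an engineer would, in place of code of your own. Each camera call takes 0.05 s, during which the arm holds its last target.

## Working session

There is one attempt and no reset: what is moved stays moved. The work goes in short steps, Python scripts to look and compute and a shell command to move; the robot and the scene stay as the last step left them, time stands still between calls to the robot, and variables do not carry over. Pictures are saved under pics/ and viewed, and the job is handed in when it is done.

```bash
ls; mkdir -p pics; python3 - <<'E'
from cell import status, read_camera, get_calibration, robot
import cv2,numpy as np
s=status.observe();print(s, robot.tcp_to_tips)
for n in("side","top","wrist"):
    p,d=read_camera(n);cv2.imwrite(f"pics/{n}0.png",p[:,:,::-1]);np.savez(f"pics/{n}0.npz",p=p,d=d)
    print(n,get_calibration(n))
E
```

```text
pics
{'time': 0.0, 'qpos': array([ 9.65010110e-01,  3.42756011e-01,  1.52505728e+00,  2.17382538e-05,
        1.27540041e+00, -1.46007187e-01]), 'qvel': array([-0.00101925,  0.0011377 ,  0.00200343,  0.00056501,  0.00160281,
        0.0003835 ]), 'joint_efforts': array([ 1.10000976e-03, -4.31248963e+01, -2.44220209e+01,  7.19032134e-02,
        5.61976992e-02, -1.76729714e-04]), 'tool_pos': array([0.23269077, 0.4701218 , 0.21501366]), 'tool_rot': array([-1.57053992,  0.00160077,  1.11101116]), 'contact_force': array([-0.04417071, -0.0098606 ,  0.21965165]), 'torque': array([-0.01980549,  0.07950431, -0.06286082]), 'opening': 0.09197234090044194} 0.017
side {'fx': 474.4312820490721, 'fy': 474.4312820490721, 'cx': 321.2154154219433, 'cy': 240.6201881487851, 'D': array([0.02927744, 0.        , 0.        , 0.        , 0.        ]), 'xyz': array([ 0.04552301, -0.16408984,  1.12588541]), 'rotation': array([-2.68523474,  0.00354445, -1.27739969])}
top {'fx': 519.0291292980932, 'fy': 519.0291292980932, 'cx': 320.5028628966996, 'cy': 233.06359904190924, 'D': array([0.03502506, 0.        , 0.        , 0.        , 0.        ]), 'xyz': array([ 0.35425327, -0.03817835,  1.39070568]), 'rotation': array([-3.01921194,  0.02126669, -1.59298232])}
wrist {'fx': 396.8078568236665, 'fy': 396.8078568236665, 'cx': 322.13653274326566, 'cy': 243.25088593054713, 'D': array([-0.06830422,  0.        ,  0.        ,  0.        ,  0.        ]), 'mount': array([[ 9.99999596e-01, -5.30773388e-04,  7.24984019e-04,
        -1.04766587e-06],
       [-8.50332723e-04, -2.98385112e-01,  9.54445180e-01,
        -1.68657135e-01],
       [-2.90269664e-04, -9.54445411e-01, -2.98385443e-01,
         8.11064344e-02],
       [ 0.00000000e+00,  0.00000000e+00,  0.00000000e+00,
         1.00000000e+00]])}
```

View pics/top0.png

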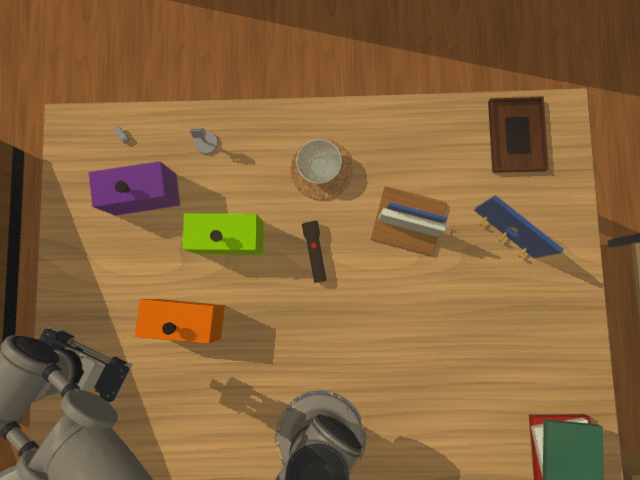

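View pics/side0.png

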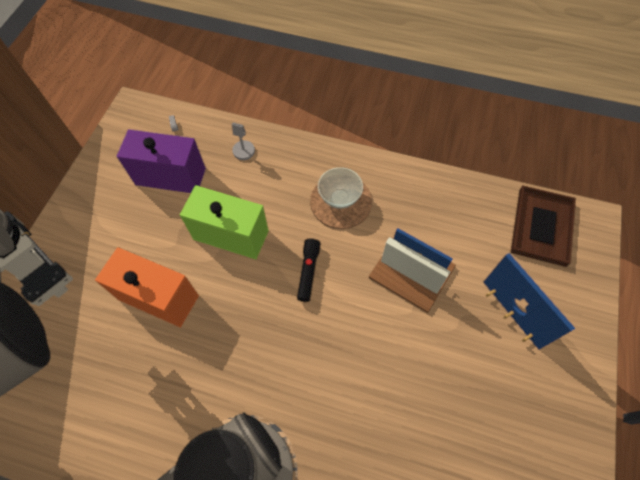

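Candidates in top view: the plaques are the one on the stand's stud (417,212) and a larger free-standing one (518,228). The first fits, since it is hung on the stand and smaller. The boxes are purple (130,188), lime (222,233) and orange (178,320), and lime is the one meant. I'll confirm this in a crop.

```bash
cat > h.py <<'E'
import numpy as np,cv2
from scipy.spatial.transform import Rotation as R
from cell import status, read_camera, get_calibration, robot
def campose(n,s=None):
    c=get_calibration(n)
    if n!="wrist": return R.from_euler('xyz',c['rotation']).as_matrix(),np.array(c['xyz'])
    s=s or status.observe()
    Rt=R.from_euler('xyz',s['tool_rot']).as_matrix();M=c['mount']
    return Rt@M[:3,:3],Rt@M[:3,3]+s['tool_pos']
def rays(n,uv):
    c=get_calibration(n);K=np.array([[c['fx'],0,c['cx']],[0,c['fy'],c['cy']],[0,0,1]])
    q=cv2.undistortPoints(np.array(uv,float).reshape(-1,1,2),K,c['D']).reshape(-1,2)
    return np.c_[q,np.ones(len(q))]
def onplane(n,uv,z,s=None):
    Rm,o=campose(n,s);d=rays(n,uv)@Rm.T
    return o+d*((z-o[2])/d[:,2])[:,None]
def pts(n,uv,depth,s=None):
    uv=np.array(uv);Rm,o=campose(n,s)
    z=depth[uv[:,1].astype(int),uv[:,0].astype(int)]
    return (rays(n,uv)*z[:,None])@Rm.T+o
E
python3 - <<'E'
from h import *
p=cv2.imread("pics/top0.png");q=cv2.imread("pics/side0.png")
a=cv2.resize(p[170:270,360:580],None,fx=3.6,fy=3,interpolation=3);b=cv2.resize(q[180:280,170:390],None,fx=3.6,fy=3,interpolation=3)
b=cv2.resize(q[215:355,360:580],(792,300))
cv2.imwrite("pics/crop1.png",np.vstack([a,b]))
for n in("top","side"):
    z=np.load(f"pics/{n}0.npz");im=z['p'];d=z['d'];hsv=cv2.cvtColor(im,cv2.COLOR_RGB2HSV)
    for name,lo,hi in(("lime",(35,100,60),(50,255,255)),("blue",(100,120,40),(125,255,255))):
        m=cv2.inRange(hsv,lo,hi);k,l,st,c=cv2.connectedComponentsWithStats(m)
        for i in range(1,k):
            if st[i,4]<150: continue
            v,u=np.nonzero(l==i);P=pts(n,np.c_[u,v],d);P=P[d[v,u]>0]
            print(n,name,st[i],"z pct",np.percentile(P[:,2],[2,50,98]).round(3),"mean",P.mean(0).round(3))
            if name=="lime":
                T=P[abs(P[:,2]-.133)<.006]
                r=cv2.minAreaRect((T[:,:2]*1000).astype(np.float32));print("  lid",len(T),r, np.median(T[:,2]))
            else:
                zt=np.percentile(P[:,2],98);T=P[P[:,2]>zt-.012]
                r=cv2.minAreaRect((T[:,:2]*1000).astype(np.float32));print("  toprect",len(T),r,zt)
E
```

```text
top lime [ 183  213   81   41 3062] z pct [0.019 0.134 0.139] mean [0.517 0.226 0.124]
  lid 2482 ((518.697265625, 232.85047912597656), (180.28622436523438, 89.80254364013672), 88.5185546875) 0.13411752530988508
top blue [494 197  68  55 266] z pct [0.161 0.165 0.17 ] mean [ 0.515 -0.504  0.165]
  toprect 264 ((516.5424194335938, -501.39910888671875), (195.14157104492188, 11.451977729797363), 48.30796432495117) 0.1702990127995202
side lime [ 180  185   88   74 4136] z pct [0.011 0.133 0.14 ] mean [0.504 0.223 0.108]
  lid 2292 ((520.2916870117188, 233.8448486328125), (183.10406494140625, 92.60942840576172), 88.61814880371094) 0.13533959864829626
side blue [395 230  56  37 583] z pct [0.13  0.154 0.171] mean [ 0.549 -0.247  0.153]
  toprect 229 ((550.8099975585938, -245.9703369140625), (133.61376953125, 8.050103187561035), 73.19503784179688) 0.17090881783687245
side blue [ 485  255   89   93 3233] z pct [0.015 0.11  0.168] mean [ 0.51  -0.501  0.103]
  toprect 584 ((515.0226440429688, -500.2890319824219), (194.87535095214844, 13.277359008789062), 48.070838928222656) 0.16780260232024025
```

View pics/crop1.png

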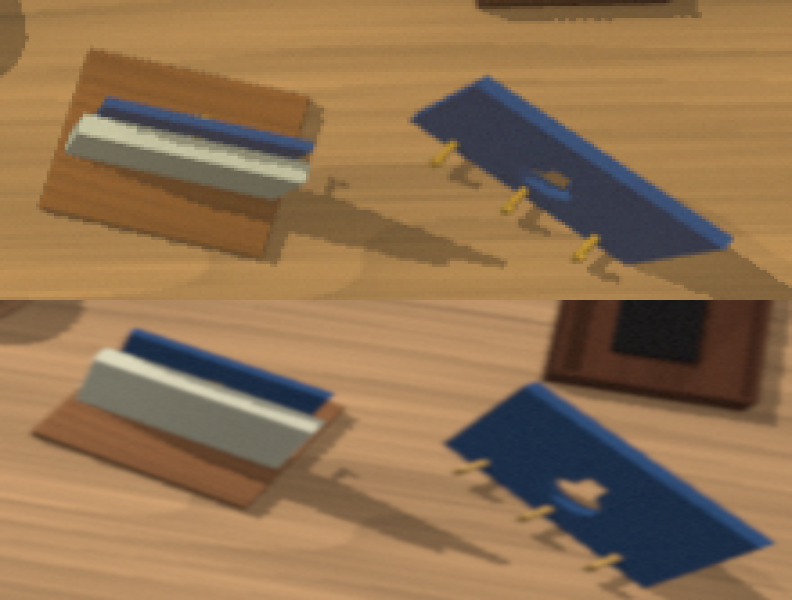

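The crop confirms it. The small plaque (about 134 mm edge) hangs behind the white board, and the other one is 195 mm wide and free-standing. Next I'll measure the knob, the board and the plaque's top edge.

```bash
python3 - <<'E'
from h import *
for n,w,lime in(("top",(380,195,450,250),(183,213,264,254)),("side",(370,225,460,300),(185,190,265,240))):
    z=np.load(f"pics/{n}0.npz");im=z['p'];d=z['d'];hsv=cv2.cvtColor(im,cv2.COLOR_RGB2HSV)
    # knob: dark inside lime area
    x0,y0,x1,y1=lime;m=cv2.inRange(hsv,(0,0,0),(179,255,45));mm=m*0;mm[y0:y1,x0:x1]=m[y0:y1,x0:x1]
    v,u=np.nonzero(mm);P=pts(n,np.c_[u,v],d);T=P[P[:,2]>.168]
    print(n,"knob px",u.mean(),v.mean(),"n",len(T),"centre",((T.max(0)+T.min(0))/2).round(4),T.mean(0).round(4),"ext",np.ptp(T,axis=0).round(4))
    x0,y0,x1,y1=w
    for name,lo,hi,zr in(("white",(0,0,110),(179,70,255),(.118,.13)),("blue",(100,60,30),(130,255,255),(.158,.178)),("wood",(5,70,60),(20,255,255),(.01,.021))):
        m=cv2.inRange(hsv,lo,hi);mm=m*0;mm[y0:y1,x0:x1]=m[y0:y1,x0:x1];v,u=np.nonzero(mm)
        P=pts(n,np.c_[u,v],d);T=P[(P[:,2]>zr[0])&(P[:,2]<zr[1])]
        if len(T)>10: print(n,name,len(T),cv2.minAreaRect((T[:,:2]*1000).astype(np.float32)),np.median(T[:,2]).round(4),"mean",T.mean(0).round(4))
z=np.load("pics/top0.npz")
# top edge line of plaque by corner pixels
E
```

```text
Traceback (most recent call last):
  File "h.py", line 20, in pts
    return (rays(n,uv)*z[:,None])@Rm.T+o
            ~~~~^^^^^^
  File "h.py", line 12, in rays
    q=cv2.undistortPoints(np.array(uv,float).reshape(-1,1,2),K,c['D']).reshape(-1,2)
      ~~~~~~~~~~~~~~~~~~~^^^^^^^^^^^^^^^^^^^^^^^^^^^^^^^^^^^^^^^^^^^^^
cv2.error: OpenCV(4.12.0) /io/opencv/modules/calib3d/src/undistort.dispatch.cpp:347: error: (-215:Assertion failed) CV_IS_MAT(_src) && CV_IS_MAT(_dst) && (_src->rows == 1 || _src->cols == 1) && (_dst->rows == 1 || _dst->cols == 1) && _src->cols + _src->rows - 1 == _dst->rows + _dst->cols - 1 && (CV_MAT_TYPE(_src->type) == CV_32FC2 || CV_MAT_TYPE(_src->type) == CV_64FC2) && (CV_MAT_TYPE(_dst->type) == CV_32FC2 || CV_MAT_TYPE(_dst->type) == CV_64FC2) in function 'cvUndistortPointsInternal'
```

```bash
python3 - <<'E'
from h import *
p=cv2.imread("pics/top0.png");q=cv2.imread("pics/side0.png")
a=cv2.resize(p[180:260,370:460],None,fx=6,fy=6,interpolation=0);b=cv2.resize(q[220:315,365:460],(400,480),interpolation=0)
b=cv2.resize(q[225:305,368:458],None,fx=6,fy=6,interpolation=0)
cv2.imwrite("pics/c2.png",a);cv2.imwrite("pics/c3.png",b)
E
```

```text
(no output)
```

View pics/c2.png

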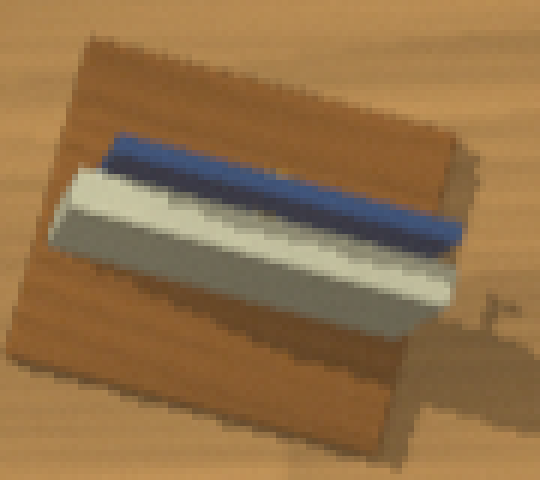

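View pics/c3.png

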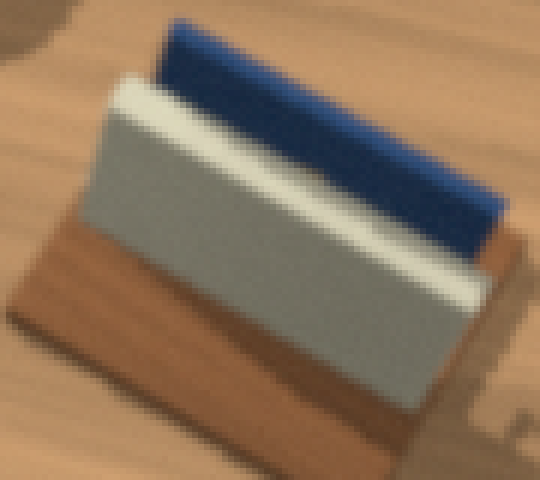

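```bash
python3 - <<'E'
from h import *
for n,w,lime in(("top",(380,195,450,250),(200,220,232,250)),("side",(370,225,460,300),(200,195,232,222))):
    z=np.load(f"pics/{n}0.npz");im=z['p'];d=z['d'];hsv=cv2.cvtColor(im,cv2.COLOR_RGB2HSV)
    x0,y0,x1,y1=lime;m=cv2.inRange(im,(0,0,0),(60,60,60));mm=m*0;mm[y0:y1,x0:x1]=m[y0:y1,x0:x1]
    v,u=np.nonzero(mm);P=pts(n,np.c_[u,v],d);T=P[P[:,2]>.165]
    print(n,"knob px",u.mean(),v.mean(),len(P),"n",len(T),"mid",((T.max(0)+T.min(0))/2).round(4),"ext",np.ptp(T,axis=0).round(4),np.median(T[:,2]))
    x0,y0,x1,y1=w
    for name,lo,hi,zr in(("white",(0,0,110),(179,75,255),(.118,.13)),("blue",(100,60,30),(130,255,255),(.158,.178))):
        m=cv2.inRange(hsv,lo,hi);mm=m*0;mm[y0:y1,x0:x1]=m[y0:y1,x0:x1];v,u=np.nonzero(mm)
        P=pts(n,np.c_[u,v],d);T=P[(P[:,2]>zr[0])&(P[:,2]<zr[1])]
        if len(T)>10: print(n,name,len(T),cv2.minAreaRect((T[:,:2]*1000).astype(np.float32)),np.median(T[:,2]).round(4))
def c2(x,y):return (370+x/6-.5,180+y/6-.5)
def c3(x,y):return (368+x/6-.5,225+y/6-.5)
# plaque top face: back edge ends then front edge ends ; board top face corners (front L,R; back L,R); base corners
for n,c,Q in(("top",c2,dict(pl=([(120,134),(462,224),(112,148),(460,243)],.167),bd=([(82,168),(456,268),(72,203),(448,305)],.124),base=([(90,37),(455,133),(380,458),(10,357)],.015))),
             ("side",c3,dict(pl=([(180,20),(508,202),(172,30),(503,214)],.167),bd=([(128,75),(492,278),(110,108),(482,312)],.124)))):
    for k,(uv,h) in Q.items():
        P=onplane(n,[c(*a) for a in uv],h)[:,:2]
        e=P[1]-P[0];print(n,k,(P*1000).round(0).tolist(),"mid",P.mean(0).round(4),"len",np.hypot(*e).round(3),"ang",np.degrees(np.arctan2(*(-e[::-1]))).round(1))
E
```

```text
top knob px 215.875 235.42045454545453 88 n 88 mid [0.5044 0.232  0.1774] ext [0.0221 0.0235 0.0119] 0.17666384702468174
top white 494 ((539.246826171875, -243.1337127685547), (159.2694854736328, 20.004148483276367), 73.59911346435547) 0.1245
top blue 199 ((551.6671752929688, -246.72567749023438), (138.78201293945312, 10.011116027832031), 73.68942260742188) 0.1674
side knob px 215.98039215686273 208.54901960784315 102 n 89 mid [0.2799 0.0398 0.6458] ext [0.4687 0.4077 0.9601] 0.17790238930656554
side white 553 ((539.119873046875, -242.40988159179688), (158.9137725830078, 20.685590744018555), 72.50538635253906) 0.1253
side blue 276 ((551.5779418945312, -246.10104370117188), (135.99197387695312, 9.674174308776855), 73.15199279785156) 0.1672
top pl [[576.0, -182.0], [537.0, -315.0], [571.0, -178.0], [529.0, -314.0]] mid [ 0.5532 -0.2471] len 0.139 ang 73.4
top bd [[570.0, -171.0], [525.0, -321.0], [556.0, -166.0], [510.0, -317.0]] mid [ 0.5403 -0.2437] len 0.157 ang 73.2
top base [[648.0, -188.0], [600.0, -348.0], [456.0, -308.0], [505.0, -147.0]] mid [ 0.5524 -0.2477] len 0.167 ang 73.3
side pl [[576.0, -182.0], [537.0, -314.0], [571.0, -180.0], [532.0, -313.0]] mid [ 0.554 -0.247] len 0.138 ang 73.4
side bd [[570.0, -168.0], [526.0, -320.0], [554.0, -165.0], [511.0, -319.0]] mid [ 0.5404 -0.2431] len 0.158 ang 73.7
```

```bash
cat >> h.py <<'E'
def plan(pos,yaw,tilt=0.0,s=None,grasp=False):
    """target TCP pos; tool x at world yaw; tilt: turn about world y after (rad, +: tool top leans +x? rotation about +y world)"""
    s=s or status.observe()
    R0=R.from_euler('xyz',s['tool_rot']).as_matrix()
    Rt=R.from_euler('y',tilt).as_matrix()@R.from_euler('xyz',[-np.pi/2,0,yaw]).as_matrix()
    sh=R0.T@(np.array(pos)-s['tool_pos']);rv=R.from_matrix(R0.T@Rt).as_rotvec()
    print("t",round(s['time'],2),"pos",s['tool_pos'].round(4),"rot",s['tool_rot'].round(4),"F",s['contact_force'].round(1),"op",round(s['opening'],4))
    print("d",sh.round(4),"r",rv.round(4),"dist",np.linalg.norm(sh).round(3))
E
python3 -c "
from h import *
plan([.5044,.232,.25],1.546);plan([.5044,.232,.166],1.546)"
```

```text
t 0.15 pos [0.2328 0.4702 0.2152] rot [-1.5707e+00  1.1000e-03  1.1110e+00] F [0.1 0.3 0.2] op 0.0918
d [-0.093  -0.0347 -0.3491] r [-4.00e-04 -4.35e-01 -1.10e-03] dist 0.363
t 0.15 pos [0.2328 0.4702 0.2152] rot [-1.5707e+00  1.1000e-03  1.1110e+00] F [0.1 0.3 0.2] op 0.0918
d [-0.0929  0.0493 -0.3491] r [-4.00e-04 -4.35e-01 -1.10e-03] dist 0.365
```

```bash
python3 -m creep '[{"dy":-0.035,"gripper":1},{"dx":-0.093,"dy":-0.035,"dz":-0.349,"ry":-0.435},{"dx":-0.093,"dy":-0.035,"dz":-0.349,"ry":-0.435},{"dx":-0.093,"dy":-0.035,"dz":-0.349,"ry":-0.435},{"dx":-0.093,"dy":-0.035,"dz":-0.349,"ry":-0.435},{"dx":-0.093,"dy":-0.035,"dz":-0.349,"ry":-0.435},{"dx":-0.093,"dy":-0.035,"dz":-0.349,"ry":-0.435},{"dx":-0.093,"dy":-0.035,"dz":-0.349,"ry":-0.435},{"dx":-0.093,"dy":-0.035,"dz":-0.349,"ry":-0.435},{"dx":-0.093,"dy":-0.035,"dz":-0.349,"ry":-0.435}]'
python3 - <<'E'
from h import *
plan([.5044,.232,.166],1.546)
s=status.observe();p,d=read_camera("wrist");cv2.imwrite("pics/w1.png",p[:,:,::-1])
m=cv2.inRange(p,(0,0,0),(60,60,60))
v,u=np.nonzero(m);P=pts("wrist",np.c_[u,v],d,s);ok=(abs(P[:,2]-.176)<.006)&(np.hypot(P[:,0]-.504,P[:,1]-.232)<.03)
T=P[ok];print(len(T),(T.max(0)+T.min(0))/2,np.ptp(T,axis=0))
E
```

```text
t 0.15 pos [0.2328 0.4702 0.2152] rot [-1.5707e+00  1.1000e-03  1.1110e+00] F [0.1 0.3 0.2] op 0.0918
d [-0.0929  0.0493 -0.3491] r [-4.00e-04 -4.35e-01 -1.10e-03] dist 0.365invalid input at $[0]: expected keys dx, dy, dz, rx, ry, rz, gripper
Traceback (most recent call last):
ValueError: zero-size array to reduction operation maximum which has no identity
```

View pics/w1.png

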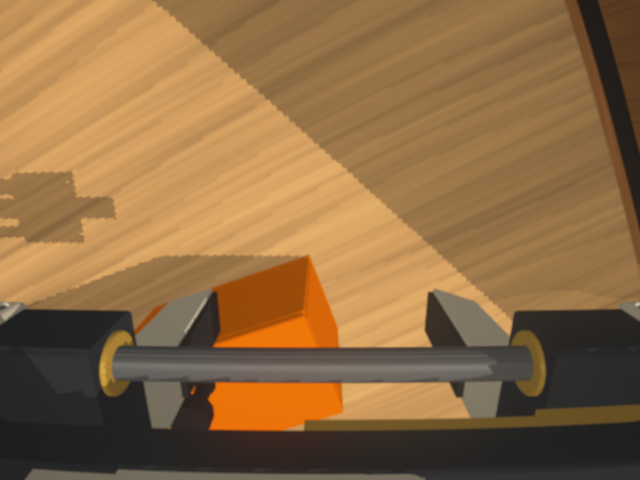

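The wrist view still shows the orange box (270,340), since the arm hasn't moved. Every row needs all seven keys.

```bash
python3 -m creep '[{"dx":0,"dy":-0.035,"dz":0,"rx":0,"ry":0,"rz":0,"gripper":1},{"dx":-0.093,"dy":-0.035,"dz":-0.349,"rx":0,"ry":-0.435,"rz":0,"gripper":1},{"dx":-0.093,"dy":-0.035,"dz":-0.349,"rx":0,"ry":-0.435,"rz":0,"gripper":1},{"dx":-0.093,"dy":-0.035,"dz":-0.349,"rx":0,"ry":-0.435,"rz":0,"gripper":1},{"dx":-0.093,"dy":-0.035,"dz":-0.349,"rx":0,"ry":-0.435,"rz":0,"gripper":1},{"dx":-0.093,"dy":-0.035,"dz":-0.349,"rx":0,"ry":-0.435,"rz":0,"gripper":1},{"dx":-0.093,"dy":-0.035,"dz":-0.349,"rx":0,"ry":-0.435,"rz":0,"gripper":1},{"dx":-0.093,"dy":-0.035,"dz":-0.349,"rx":0,"ry":-0.435,"rz":0,"gripper":1},{"dx":-0.093,"dy":-0.035,"dz":-0.349,"rx":0,"ry":-0.435,"rz":0,"gripper":1},{"dx":-0.093,"dy":-0.035,"dz":-0.349,"rx":0,"ry":-0.435,"rz":0,"gripper":1}]'
python3 - <<'E'
from h import *
plan([.5044,.232,.166],1.546)
s=status.observe();p,d=read_camera("wrist");cv2.imwrite("pics/w2.png",p[:,:,::-1])
m=cv2.inRange(p,(0,0,0),(60,60,60))
v,u=np.nonzero(m);P=pts("wrist",np.c_[u,v],d,s);ok=(abs(P[:,2]-.176)<.006)&(np.hypot(P[:,0]-.504,P[:,1]-.232)<.03)
T=P[ok];print(len(T));print((T.max(0)+T.min(0))/2,np.ptp(T,axis=0))
E
```

```text
time: 1.45
tool_pos: [0.5035, 0.2333, 0.2508]
tool_rot: [-1.571, -0.0, 1.548]
contact_force: [0.5, 0.3, 0.4]
opening: 0.092
t 1.45 pos [0.5035 0.2333 0.2508] rot [-1.5705e+00 -2.0000e-04  1.5477e+00] F [0.5 0.3 0.4] op 0.092
d [-0.0013  0.0848 -0.001 ] r [-0.0003  0.0017  0.0002] dist 0.085
282
[0.501513   0.23311602 0.17378431] [0.01923798 0.0228738  0.00742505]
```

View pics/w2.png

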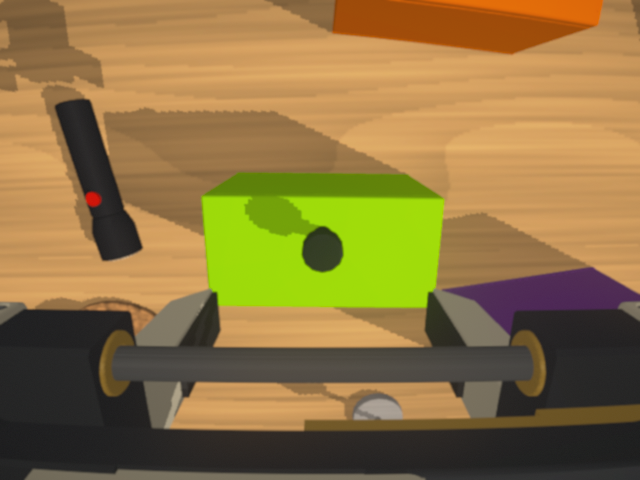

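Wrist view: the knob (322,250) is centred between the fingers on the lime lid. I'll go down and grip it lightly.

```bash
python3 -m creep '[{"dx":-0.001,"dy":0.05,"dz":-0.001,"rx":0,"ry":0,"rz":0,"gripper":1},{"dx":-0.001,"dy":0.085,"dz":-0.001,"rx":0,"ry":0,"rz":0,"gripper":1},{"dx":-0.001,"dy":0.085,"dz":-0.001,"rx":0,"ry":0,"rz":0,"gripper":0.2},{"dx":-0.001,"dy":0.085,"dz":-0.001,"rx":0,"ry":0,"rz":0,"gripper":0.2},{"dx":-0.001,"dy":0.085,"dz":-0.001,"rx":0,"ry":0,"rz":0,"gripper":0.2},{"dx":-0.001,"dy":0.085,"dz":-0.001,"rx":0,"ry":0,"rz":0,"gripper":0.2},{"dx":-0.001,"dy":0.085,"dz":-0.001,"rx":0,"ry":0,"rz":0,"gripper":0.2},{"dx":-0.001,"dy":0.085,"dz":-0.001,"rx":0,"ry":0,"rz":0,"gripper":0.2}]' 10
python3 -c "
from h import *
s=status.observe();plan(s['tool_pos'],1.546)
a0=np.arctan2(.043,-.060);r=np.hypot(.06,.043)
for th in np.arange(.1,1.7,.1): print(round(th,1),(r*np.cos(a0-th)+.06).round(4),(r*np.sin(a0-th)-.043).round(4))
"
```

```text
time: 2.5
tool_pos: [0.5055, 0.2312, 0.1659]
tool_rot: [-1.571, -0.0, 1.546]
contact_force: [0.6, 0.2, 0.7]
opening: 0.0366
t 2.5 pos [0.5055 0.2312 0.1659] rot [-1.5711e+00 -2.0000e-04  1.5459e+00] F [0.6 0.2 0.7] op 0.0366
d [0. 0. 0.] r [ 0.0003 -0.0001  0.0002] dist 0.0
0.1 0.0046 0.0058
0.2 0.0097 0.0111
0.3 0.0154 0.0158
0.4 0.0215 0.02
0.5 0.028 0.0235
0.6 0.0348 0.0264
0.7 0.0418 0.0285
0.8 0.049 0.03
0.9 0.0564 0.0307
1.0 0.0638 0.0307
1.1 0.0711 0.03
1.2 0.0783 0.0285
1.3 0.0854 0.0263
1.4 0.0922 0.0234
1.5 0.0986 0.0199
1.6 0.1047 0.0157
```

```bash
python3 -m creep '[{"dx":0,"dy":0,"dz":0,"rx":0,"ry":0,"rz":0,"gripper":0.2},{"dx":0,"dy":0,"dz":0,"rx":0,"ry":0,"rz":0,"gripper":0.2},{"dx":0,"dy":0,"dz":0,"rx":0,"ry":0,"rz":0,"gripper":0.2},{"dx":0,"dy":-0.006,"dz":-0.005,"rx":0,"ry":0,"rz":0,"gripper":0.2},{"dx":0,"dy":-0.011,"dz":-0.010,"rx":0,"ry":0,"rz":0,"gripper":0.2},{"dx":0,"dy":-0.016,"dz":-0.015,"rx":0,"ry":0,"rz":0,"gripper":0.2}]'
python3 -c "
from h import *
s=status.observe();print(s['contact_force'],s['opening'])"
```

```text
time: 3.25
tool_pos: [0.521, 0.2308, 0.1822]
tool_rot: [-1.571, -0.0, 1.546]
contact_force: [-1.5, 0.1, 0.1]
opening: 0.0183
[-1.48094851  0.07110816  0.1266965 ] 0.01827999378184373
```

```bash
python3 - <<'E'
from h import *
for n in("wrist","side"):
    p,d=read_camera(n);cv2.imwrite(f"pics/{n}3.png",p[:,:,::-1])
E
```

```text
(no output)
```

View pics/wrist3.png

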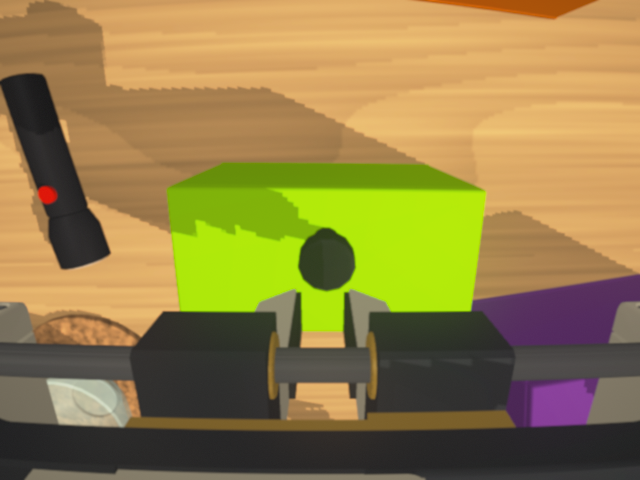

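View pics/side3.png

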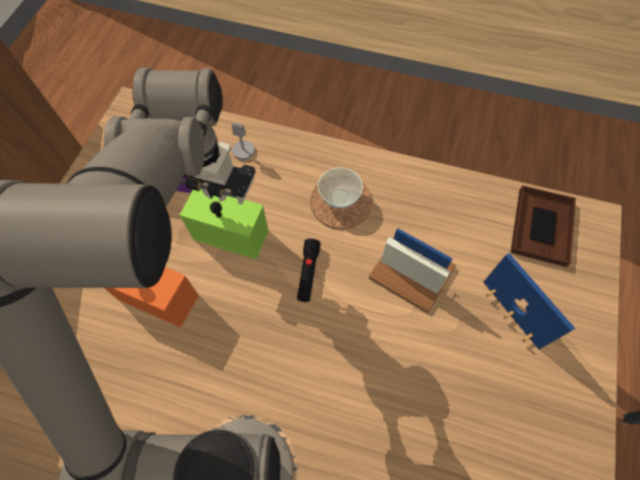

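```bash
python3 - <<'E'
from h import *
s=status.observe();p,d=read_camera("wrist")
x0,y0,x1,y1=295,225,360,295
m=cv2.inRange(p,(0,0,0),(70,70,70));v,u=np.nonzero(m[y0:y1,x0:x1]);u+=x0;v+=y0
k=d[v,u]>0;u=u[k];v=v[k];P=pts("wrist",np.c_[u,v],d,s)
k=P[:,2]<.2;P=P[k];u=u[k];v=v[k]
T=P[P[:,2]>np.percentile(P[:,2],60)]
print(len(P),np.percentile(P[:,2],[2,50,98]),P.min(0),P.max(0));print((T.max(0)+T.min(0))/2)
m=cv2.inRange(cv2.cvtColor(p,cv2.COLOR_RGB2HSV),(35,100,150),(50,255,255));v,u=np.nonzero(m);P=pts("wrist",np.c_[u,v],d,s)
P=P[(d[v,u]>0)];A=np.c_[P[:,:2],np.ones(len(P))];P=P[P[:,2]>.12];A=np.c_[P[:,:2],np.ones(len(P))]
print("lid plane",np.linalg.lstsq(A,P[:,2],rcond=None)[0],P[:,2].min(),P[:,2].max())
E
```

```text
2304 [0.16513102 0.17608865 0.17751839] [0.49173286 0.22045964 0.13578416] [0.5167226  0.24518065 0.19571618]
[0.50435254 0.23222869 0.18598789]
lid plane [-0.01576356 -0.00021957  0.14206495] 0.12006051105107596 0.2656425479863277
```

The lid is still shut and the fingers are now beyond the knob. I moved before the grip was confirmed. I'll go back, regrip and check the opening before lifting.

```bash
python3 -m creep '[{"dx":0,"dy":0,"dz":0,"rx":0,"ry":0,"rz":0,"gripper":0.6},{"dx":0,"dy":0,"dz":0,"rx":0,"ry":0,"rz":0,"gripper":0.6},{"dx":0,"dy":0,"dz":0,"rx":0,"ry":0,"rz":0,"gripper":0.6},{"dx":-0.001,"dy":0.016,"dz":0.017,"rx":0,"ry":0,"rz":0,"gripper":0.6},{"dx":-0.001,"dy":0.016,"dz":0.017,"rx":0,"ry":0,"rz":0,"gripper":0.1},{"dx":-0.001,"dy":0.016,"dz":0.017,"rx":0,"ry":0,"rz":0,"gripper":0.1},{"dx":-0.001,"dy":0.016,"dz":0.017,"rx":0,"ry":0,"rz":0,"gripper":0.1},{"dx":-0.001,"dy":0.016,"dz":0.017,"rx":0,"ry":0,"rz":0,"gripper":0.1},{"dx":-0.001,"dy":0.016,"dz":0.017,"rx":0,"ry":0,"rz":0,"gripper":0.1}]' 30
```

```text
time: 4.53
tool_pos: [0.5036, 0.2303, 0.1659]
tool_rot: [-1.571, -0.0, 1.546]
contact_force: [0.4, -1.0, -0.4]
opening: 0.0111
```

```bash
python3 - <<'E'
from h import *
p,d=read_camera("wrist");cv2.imwrite(f"pics/wrist4.png",p[:,:,::-1]);s=status.observe();print(s['opening'],s['tool_pos'],s['contact_force'])
E
```

```text
0.00988892522914829 [0.50354917 0.23031748 0.16581638] [-0.64217853  0.11170935 -0.57978933]
```

View pics/wrist4.png

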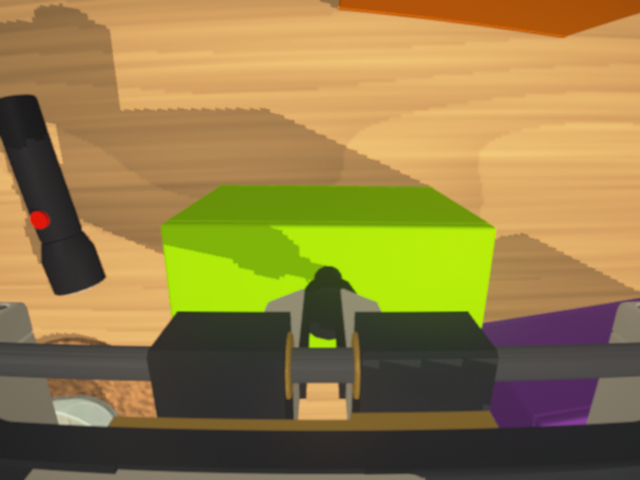

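```bash
python3 - <<'E'
from h import *
s=status.observe();p,d=read_camera("wrist");p2=p[:,:,::-1]
cv2.imwrite("pics/c5.png",cv2.resize(p2[255:375,250:410],None,fx=5,fy=5,interpolation=0))
for v in range(262,375,6):
    us=[280,290,298,304,308,312,318,327,336,342,346,350,356,364]
    P=pts("wrist",[(u,v) for u in us],d,s)
    print(v,["%.0f/%.0f/%.0f"%tuple((q-s['tool_pos'])*1000) for q in P])
E
```

```text
262 ['-8/-22/-32', '-8/-17/-32', '-8/-13/-32', '-8/-9/-32', '-8/-7/-32', '-8/-5/-33', '-7/-2/-33', '-7/3/-32', '-8/8/-32', '-7/11/-33', '-7/13/-33', '-7/15/-33', '-7/19/-33', '-7/23/-32']
268 ['-4/-23/-34', '-5/-17/-32', '-5/-13/-32', '-4/-10/-33', '-5/-7/-32', '-4/-5/-33', '-4/-2/-32', '-5/3/-30', '-4/8/-33', '-4/11/-32', '-4/13/-33', '-4/15/-33', '-4/19/-33', '-3/23/-33']
274 ['-1/-23/-32', '-1/-17/-33', '-1/-13/-33', '-1/-10/-32', '-1/-7/-33', '-0/-5/-33', '-2/-2/-28', '-4/3/-24', '-3/8/-26', '-1/11/-32', '-0/13/-33', '-0/15/-32', '-0/19/-32', '-0/23/-32']
280 ['2/-23/-32', '2/-17/-32', '2/-13/-32', '3/-10/-32', '3/-8/-32', '3/-5/-33', '-11/-1/-0', '-11/3/2', '-11/7/2', '-10/10/-1', '3/13/-33', '4/15/-33', '3/19/-32', '3/23/-32']
286 ['5/-23/-31', '6/-18/-33', '6/-13/-32', '6/-10/-33', '-8/-6/1', '-10/-4/4', '-11/-1/8', '-11/3/9', '-11/7/8', '-10/9/6', '-9/11/3', '-8/13/1', '7/19/-33', '7/23/-32']
292 ['10/-23/-33', '10/-18/-33', '-11/-10/15', '-11/-7/14', '-10/-6/11', '-9/-4/9', '-10/-1/11', '-9/3/11', '-9/6/11', '-11/9/14', '-11/11/14', '-11/12/15', '11/19/-33', '11/23/-33']
298
[... 1621 characters left out ...]
6/95', '-31/-5/91', '-31/-3/91', '-31/-2/90', '-31/-1/91', '-32/0/92', '-31/2/91', '-31/4/91', '-31/5/91', '-31/6/91', '-31/7/91', '-34/8/95', '-36/9/99']
358 ['-35/-8/99', '-33/-6/96', '-30/-5/92', '-31/-3/93', '-30/-2/92', '-30/-1/91', '-30/-0/92', '-30/2/92', '-30/4/92', '-31/5/93', '-30/6/92', '-30/7/92', '-32/8/95', '-35/9/100']
364 ['-34/-8/100', '-32/-6/97', '-29/-4/93', '-30/-3/93', '-30/-2/94', '-30/-1/93', '-30/-0/94', '-30/2/94', '-81/2/169', '-29/5/93', '-30/6/94', '-29/7/93', '-32/8/98', '-34/9/100']
370 ['-33/-8/100', '-31/-6/97', '-29/-4/94', '-28/-3/94', '-29/-2/94', '-29/-1/95', '-29/-0/94', '-28/2/94', '-29/4/94', '-28/5/94', '-28/6/94', '-28/7/93', '-30/8/97', '-32/9/100']
```

View pics/c5.png

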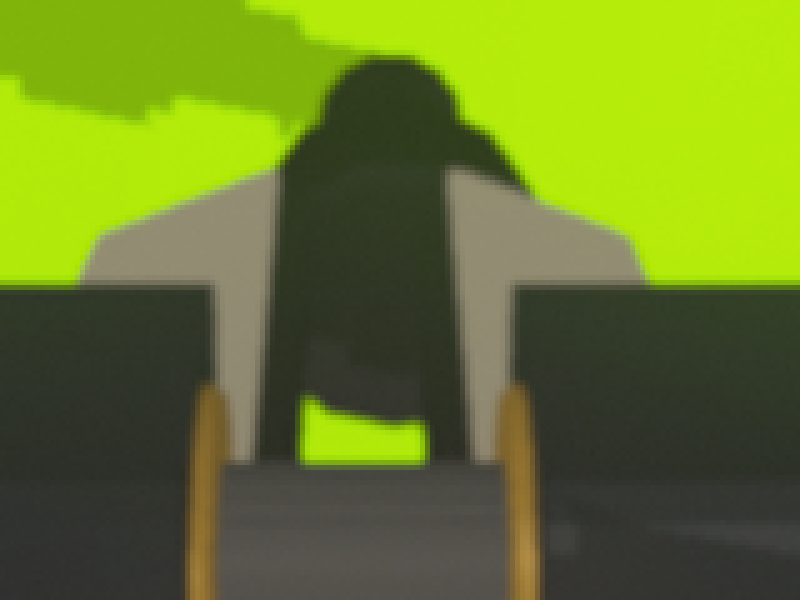

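The fingers overlap the visible head, yet the opening reads 10 mm. I'll make a small, slow lift to see whether the lid follows.

```bash
python3 -m creep '[{"dx":0,"dy":-0.003,"dz":-0.002,"rx":0,"ry":0,"rz":0,"gripper":0.0},{"dx":0,"dy":-0.006,"dz":-0.005,"rx":0,"ry":0,"rz":0,"gripper":0.0}]' 30
python3 - <<'E'
from h import *
s=status.observe();print(s['opening'],s['contact_force'])
p,d=read_camera("wrist");cv2.imwrite("pics/w6.png",p[:,:,::-1][150:400,120:520])
E
```

```text
time: 4.88
tool_pos: [0.5086, 0.2302, 0.1721]
tool_rot: [-1.571, -0.0, 1.546]
contact_force: [0.0, -0.7, -0.8]
opening: 0.0
3.3150578250317007e-06 [ 0.04090241 -0.67259836 -0.81230437]
```

View pics/w6.png

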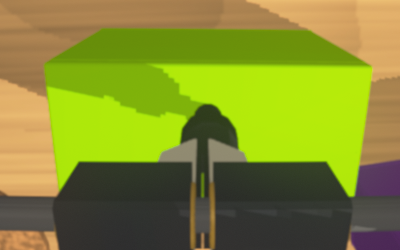

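The fingers closed to 0 right through the knob's head, and the lid stayed shut. So this knob can't be gripped here: fingers and head don't touch. Plan B is to press the closed fingertips on the lid's front edge (8 mm plate) and drag it up by friction, then push it over along its arc.

```bash
python3 -m creep '[{"dx":0,"dy":-0.03,"dz":0,"rx":0,"ry":0,"rz":0,"gripper":0},{"dx":0,"dy":-0.03,"dz":0.064,"rx":0,"ry":0,"rz":0,"gripper":0},{"dx":0,"dy":-0.03,"dz":0.064,"rx":0,"ry":0,"rz":0,"gripper":0},{"dx":0,"dy":0.026,"dz":0.064,"rx":0,"ry":0,"rz":0,"gripper":0},{"dx":0,"dy":0.026,"dz":0.064,"rx":0,"ry":0,"rz":0,"gripper":0},{"dx":0,"dy":0.026,"dz":0.064,"rx":0,"ry":0,"rz":0,"gripper":0}]' 
python3 - <<'E'
from h import *
s=status.observe();print(s['opening'],s['contact_force'])
p,d=read_camera("wrist");cv2.imwrite("pics/w7.png",p[:,:,::-1])
E
```

```text
time: 5.68
tool_pos: [0.4456, 0.232, 0.147]
tool_rot: [-1.572, -0.001, 1.546]
contact_force: [0.5, 0.5, 0.6]
opening: 0.0003
0.00032776957449990576 [0.47935479 0.50805776 0.62424333]
```

View pics/w7.png

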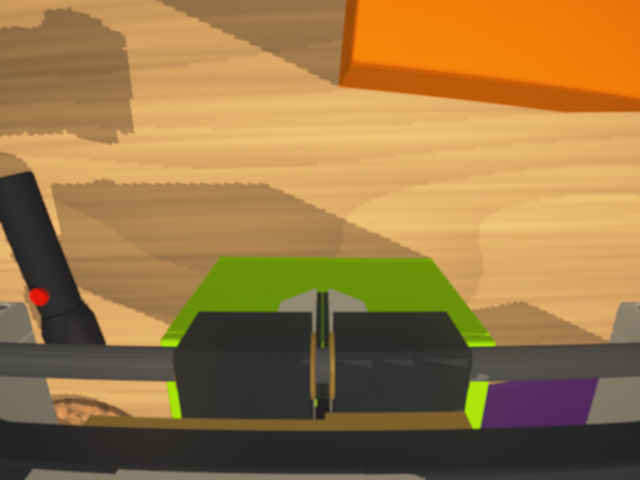

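The fingertips stand in front of the lid's front edge. I'll approach in small steps and watch the force.

```bash
python3 -m creep '[{"dx":0,"dy":0.002,"dz":-0.01,"rx":0,"ry":0,"rz":0,"gripper":0},{"dx":0,"dy":0.002,"dz":-0.016,"rx":0,"ry":0,"rz":0,"gripper":0},{"dx":0,"dy":0.002,"dz":-0.018,"rx":0,"ry":0,"rz":0,"gripper":0},{"dx":0,"dy":0.002,"dz":-0.02,"rx":0,"ry":0,"rz":0,"gripper":0}]' 30
```

```text
time: 6.22
tool_pos: [0.4646, 0.2312, 0.1438]
tool_rot: [-1.571, -0.0, 1.546]
contact_force: [-0.7, -0.3, -0.7]
opening: 0.0006
```

```bash
python3 -m creep '[{"dx":0,"dy":-0.001,"dz":-0.002,"rx":0,"ry":0,"rz":0,"gripper":0},{"dx":0,"dy":-0.001,"dz":-0.004,"rx":0,"ry":0,"rz":0,"gripper":0}]' 30
```

```text
time: 6.48
tool_pos: [0.4685, 0.2312, 0.1449]
tool_rot: [-1.571, -0.0, 1.546]
contact_force: [0.3, -0.1, -0.1]
opening: 0.0009
```

```bash
python3 -c "
from h import *
print(status.observe()['contact_force'])
p,d=read_camera('wrist');cv2.imwrite('pics/w8.png',p[:,:,::-1][220:420,150:500]);print(status.observe()['contact_force'])"
```

```text
[ 0.31642092 -0.10736047 -0.06721349]
[ 0.82020255 -0.52775631 -0.36751532]
```

View pics/w8.png

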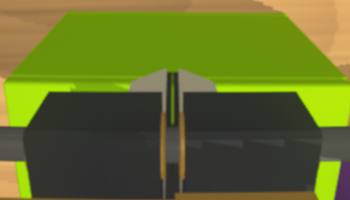

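```bash
python3 -m creep '[{"dx":0,"dy":0,"dz":-0.002,"rx":0,"ry":0,"rz":0,"gripper":0},{"dx":0,"dy":0,"dz":-0.004,"rx":0,"ry":0,"rz":0,"gripper":0},{"dx":0,"dy":0,"dz":-0.004,"rx":0,"ry":0,"rz":0,"gripper":0}]' 30; python3 -m creep '[{"dx":0,"dy":0,"dz":-0.002,"rx":0,"ry":0,"rz":0,"gripper":0},{"dx":0,"dy":0,"dz":-0.004,"rx":0,"ry":0,"rz":0,"gripper":0},{"dx":0,"dy":0,"dz":-0.004,"rx":0,"ry":0,"rz":0,"gripper":0}]' 30
```

```text
time: 6.9
tool_pos: [0.4725, 0.2311, 0.1447]
tool_rot: [-1.571, -0.0, 1.546]
contact_force: [-0.7, -0.2, 0.0]
opening: 0.0006
time: 7.28
tool_pos: [0.4766, 0.231, 0.1447]
tool_rot: [-1.571, -0.0, 1.546]
contact_force: [-0.2, 0.2, 0.0]
opening: 0.0003
```

```bash
python3 - <<'E'
from h import *
p,d=read_camera('wrist');a=cv2.resize(p[220:420,150:500,::-1],(770,440),interpolation=0);cv2.imwrite('pics/w9.png',a)
p,d=read_camera('top');cv2.imwrite('pics/t9.png',cv2.resize(p[190:280,150:290,::-1],None,fx=5,fy=5))
E
```

```text
(no output)
```

View pics/w9.png

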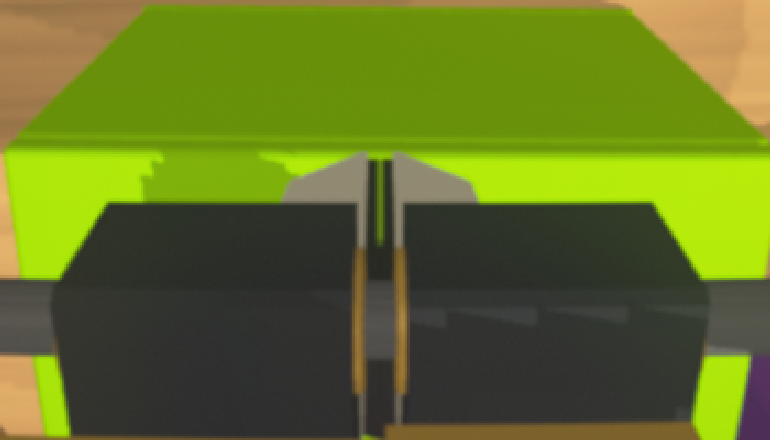

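View pics/t9.png

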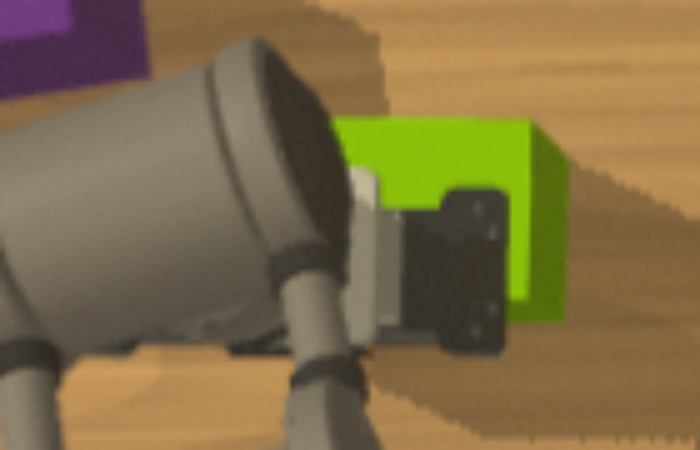

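```bash
python3 - <<'E'
from h import *
s=status.observe();p,d=read_camera('wrist');c=get_calibration('wrist')
uv=[(u,v) for v in range(284,312,2) for u in range(278,370,3)]
P=pts("wrist",uv,d,s);Rt=R.from_euler('xyz',s['tool_rot']).as_matrix()
T=(P-s['tool_pos'])@Rt  # tool coords
print(s['tool_pos'])
i=0
for v in range(284,312,2):
    print(v,[ "%.0f,%.0f"%(T[i+k,1]*1000,T[i+k,2]*1000) for k in range(0,31,2)]);i+=31
E
```

```text
[0.47639095 0.23096091 0.14468655]
284 ['20,0', '20,0', '20,0', '21,-0', '20,-0', '21,-0', '20,-0', '21,-0', '21,-0', '20,0', '20,0', '20,0', '20,0', '20,-0', '20,-0', '20,0']
286 ['15,1', '16,1', '16,1', '15,1', '15,1', '16,1', '15,1', '16,1', '16,1', '17,0', '16,1', '15,1', '16,1', '16,1', '16,0', '17,0']
288 ['13,1', '13,1', '13,1', '14,0', '13,1', '13,1', '13,1', '13,1', '13,1', '13,1', '12,1', '13,1', '14,1', '14,1', '14,1', '14,1']
290 ['12,0', '12,0', '12,0', '13,-0', '12,0', '12,0', '-12,11', '11,1', '11,1', '-12,11', '12,0', '12,0', '13,-0', '13,-0', '12,0', '12,0']
292 ['11,-0', '11,-1', '11,-1', '12,-1', '12,-1', '-14,11', '-14,11', '-11,9', '-10,9', '-14,11', '-14,11', '11,-0', '11,-0', '11,-1', '12,-1', '11,-1']
294 ['12,-2', '12,-2', '11,-2', '12,-2', '-16,11', '-17,11', '-16,11', '-14,10', '-13,10', '-17,11', '-16,11', '-17,11', '11,-2', '12,-2', '11,-1', '12,-2']
296 ['12,-3', '11,-3', '10,-2', '-18,11', '-18,11', '-17,11', '-17,11', '-14,9', '-15,10', '-18,11', '-18,11', '-18,11', '12,-3', '11,-2', '11,-3', '11,-3']
298 ['11,-4', '11,-4', '12,-4', '-20,11', '-20,11',
[... 379 characters left out ...]
, '-22,10', '-24,11', '-24,11', '-23,10', '11,-6']
304 ['11,-7', '-25,11', '-26,11', '-26,11', '-26,11', '-25,11', '-25,11', '-23,10', '-23,10', '-27,12', '-26,11', '-25,11', '-26,11', '-26,11', '-26,11', '10,-7']
306 ['11,-8', '-28,11', '-28,11', '-28,11', '-28,11', '-29,12', '-28,11', '-24,9', '-25,10', '-27,11', '-27,11', '-28,11', '-26,11', '-27,11', '-27,11', '11,-8']
308 ['10,-9', '-28,11', '-29,11', '-29,11', '-29,11', '-29,11', '-29,11', '-25,9', '-26,9', '-29,11', '-29,11', '-28,11', '-30,11', '-29,11', '-30,11', '11,-9']
310 ['-31,11', '-31,11', '-31,11', '-31,11', '-31,11', '-31,11', '-31,11', '-27,9', '-28,10', '-31,11', '-30,10', '-31,11', '-32,11', '-31,11', '-31,11', '12,-11']
```

The depth image shows why. The fingertips are 11 mm behind the reported TCP, not 17 mm ahead, and the gripper body is shifted the same way. So the reported TCP is about 28 mm further along the fingers than the real one, and I was closing just above the knob. I'll correct by 28 mm from here on, so tip z = reported z + 11 mm.

```bash
cat >> h.py <<'E'
OFF=.028 # real TCP = reported - OFF*tool_y
def planr(pos,yaw,tilt=0.0):
    "pos = wanted REAL tcp (tips 17mm ahead of it)"
    Rt=R.from_euler('y',tilt).as_matrix()@R.from_euler('xyz',[-np.pi/2,0,yaw]).as_matrix()
    plan(np.array(pos)+OFF*Rt[:,1],yaw,tilt)
E
python3 -m creep '[{"dx":0,"dy":-0.04,"dz":0,"rx":0,"ry":0,"rz":0,"gripper":0.65},{"dx":0.001,"dy":-0.04,"dz":-0.028,"rx":0,"ry":0,"rz":0,"gripper":0.65},{"dx":0.001,"dy":-0.04,"dz":-0.028,"rx":0,"ry":0,"rz":0,"gripper":0.65},{"dx":0.001,"dy":-0.04,"dz":-0.028,"rx":0,"ry":0,"rz":0,"gripper":0.65},{"dx":0.001,"dy":-0.04,"dz":-0.028,"rx":0,"ry":0,"rz":0,"gripper":0.65},{"dx":0.001,"dy":-0.04,"dz":-0.028,"rx":0,"ry":0,"rz":0,"gripper":0.65},{"dx":0.001,"dy":-0.04,"dz":-0.028,"rx":0,"ry":0,"rz":0,"gripper":0.65},{"dx":0.001,"dy":-0.01,"dz":-0.028,"rx":0,"ry":0,"rz":0,"gripper":0.65},{"dx":0.001,"dy":0.007,"dz":-0.028,"rx":0,"ry":0,"rz":0,"gripper":0.65},{"dx":0.001,"dy":0.007,"dz":-0.028,"rx":0,"ry":0,"rz":0,"gripper":0.1},{"dx":0.001,"dy":0.007,"dz":-0.028,"rx":0,"ry":0,"rz":0,"gripper":0.1},{"dx":0.001,"dy":0.007,"dz":-0.028,"rx":0,"ry":0,"rz":0,"gripper":0.1},{"dx":0.001,"dy":0.007,"dz":-0.028,"rx":0,"ry":0,"rz":0,"gripper":0.1},{"dx":0.001,"dy":0.007,"dz":-0.028,"rx":0,"ry":0,"rz":0,"gripper":0.1},{"dx":0.001,"dy":0.007,"dz":-0.028,"rx":0,"ry":0,"rz":0,"gripper":0.1}]' 12
python3 -c "
from h import *
planr([.5044,.232,.166],1.546)"
```

```text
time: 9.3
tool_pos: [0.505, 0.2332, 0.1386]
tool_rot: [-1.573, -0.004, 1.546]
contact_force: [1.1, 7.8, 0.1]
opening: 0.0274
t 9.3 pos [0.505  0.2332 0.1386] rot [-1.573  -0.0037  1.5461] F [1.1 7.8 0.1] op 0.0274
d [-0.0013  0.0006  0.0005] r [0.0022 0.0001 0.0037] dist 0.002
```

The fingers stopped at 27.4 mm, so they hold the 28 mm head. Now I'll lead it along the arc.

```bash
python3 -m creep '[{"dx":0.002,"dy":0,"dz":0,"rx":0,"ry":0,"rz":0,"gripper":0.1},{"dx":0.002,"dy":-0.006,"dz":-0.005,"rx":0,"ry":0,"rz":0,"gripper":0.1},{"dx":0.002,"dy":-0.011,"dz":-0.010,"rx":0,"ry":0,"rz":0,"gripper":0.1},{"dx":0.002,"dy":-0.016,"dz":-0.015,"rx":0,"ry":0,"rz":0,"gripper":0.1}]'
python3 -c "
from h import *
s=status.observe();print(s['torque'])
p,d=read_camera('wrist');cv2.imwrite('pics/w10.png',p[:,:,::-1])"
```

```text
time: 9.8
tool_pos: [0.5199, 0.2328, 0.1541]
tool_rot: [-1.571, -0.0, 1.546]
contact_force: [-0.7, 0.5, -3.3]
opening: 0.0272
[ 0.12494945  0.00560967 -0.00636304]
```

View pics/w10.png

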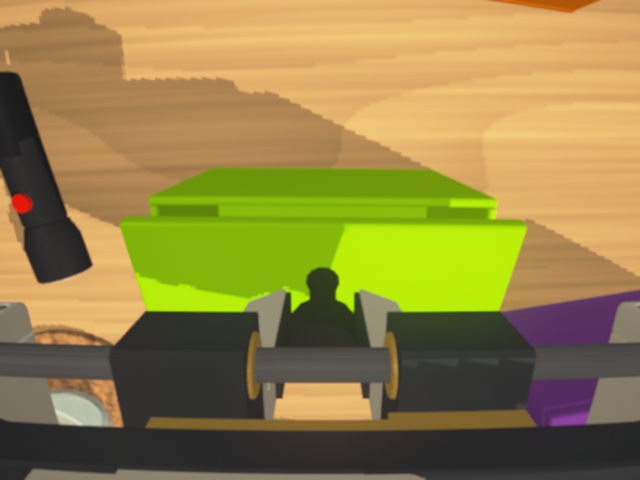

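The lid follows: the gap shows at (320,212). I'll continue to 1.6 rad.

```bash
python3 -m creep '[{"dx":0,"dy":-0.004,"dz":-0.006,"rx":0,"ry":0,"rz":0,"gripper":0.1},{"dx":0,"dy":-0.0077,"dz":-0.0126,"rx":0,"ry":0,"rz":0,"gripper":0.1},{"dx":0,"dy":-0.0106,"dz":-0.0194,"rx":0,"ry":0,"rz":0,"gripper":0.1},{"dx":0,"dy":-0.0127,"dz":-0.0264,"rx":0,"ry":0,"rz":0,"gripper":0.1},{"dx":0,"dy":-0.0142,"dz":-0.0336,"rx":0,"ry":0,"rz":0,"gripper":0.1},{"dx":0,"dy":-0.0149,"dz":-0.041,"rx":0,"ry":0,"rz":0,"gripper":0.1},{"dx":0,"dy":-0.0149,"dz":-0.0484,"rx":0,"ry":0,"rz":0,"gripper":0.1},{"dx":0,"dy":-0.0142,"dz":-0.0557,"rx":0,"ry":0,"rz":0,"gripper":0.1},{"dx":0,"dy":-0.0127,"dz":-0.0629,"rx":0,"ry":0,"rz":0,"gripper":0.1},{"dx":0,"dy":-0.0105,"dz":-0.07,"rx":0,"ry":0,"rz":0,"gripper":0.1},{"dx":0,"dy":-0.0076,"dz":-0.0768,"rx":0,"ry":0,"rz":0,"gripper":0.1},{"dx":0,"dy":-0.0041,"dz":-0.0832,"rx":0,"ry":0,"rz":0,"gripper":0.1},{"dx":0,"dy":0,"dz":-0.0893,"rx":0,"ry":0,"rz":0,"gripper":0.1},{"dx":0,"dy":0,"dz":-0.0893,"rx":0,"ry":0,"rz":0,"gripper":0.1}]'
python3 -c "
from h import *
p,d=read_camera('wrist');cv2.imwrite('pics/w11.png',p[:,:,::-1])"
```

```text
time: 11.6
tool_pos: [0.6104, 0.2299, 0.1534]
tool_rot: [-1.573, 0.001, 1.545]
contact_force: [1.2, -5.8, 3.1]
opening: 0.0271
```

View pics/w11.png

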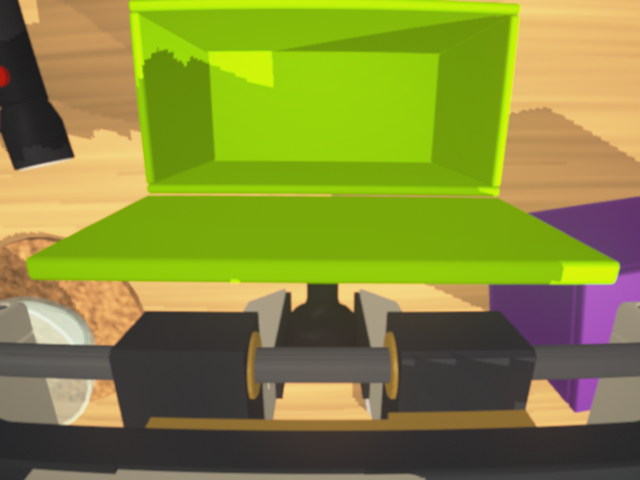

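The lid is past vertical: its free edge is at row 270 and the box interior is visible. I'll open the fingers, ease back ahead of the lid, then lift.

```bash
python3 -m creep '[{"dx":0,"dy":0.002,"dz":-0.006,"rx":0,"ry":0,"rz":0,"gripper":0.6},{"dx":0,"dy":0.002,"dz":-0.012,"rx":0,"ry":0,"rz":0,"gripper":0.6},{"dx":0,"dy":0.002,"dz":-0.018,"rx":0,"ry":0,"rz":0,"gripper":0.6},{"dx":0,"dy":0.002,"dz":-0.024,"rx":0,"ry":0,"rz":0,"gripper":0.6},{"dx":0,"dy":0.002,"dz":-0.03,"rx":0,"ry":0,"rz":0,"gripper":0.6},{"dx":0,"dy":0.002,"dz":-0.036,"rx":0,"ry":0,"rz":0,"gripper":0.6},{"dx":0,"dy":-0.03,"dz":-0.036,"rx":0,"ry":0,"rz":0,"gripper":0.6},{"dx":0,"dy":-0.08,"dz":-0.036,"rx":0,"ry":0,"rz":0,"gripper":0.6},{"dx":0,"dy":-0.12,"dz":-0.036,"rx":0,"ry":0,"rz":0,"gripper":0.6}]'
python3 -c "
from h import *
p,d=read_camera('wrist');cv2.imwrite('pics/w12.png',p[:,:,::-1])
planr([.5525-.03*0,-.2468,.25],np.radians(-16.6))"
```

```text
time: 12.78
tool_pos: [0.6451, 0.2298, 0.276]
tool_rot: [-1.572, -0.0, 1.546]
contact_force: [-0.4, 0.3, -0.3]
opening: 0.0552
t 12.82 pos [0.6465 0.2302 0.2822] rot [-1.5811 -0.0028  1.546 ] F [-1.2  0.2  4.1] op 0.0552
d [-0.4793  0.058   0.0828] r [0.0047 1.8357 0.0115] dist 0.49
```

View pics/w12.png

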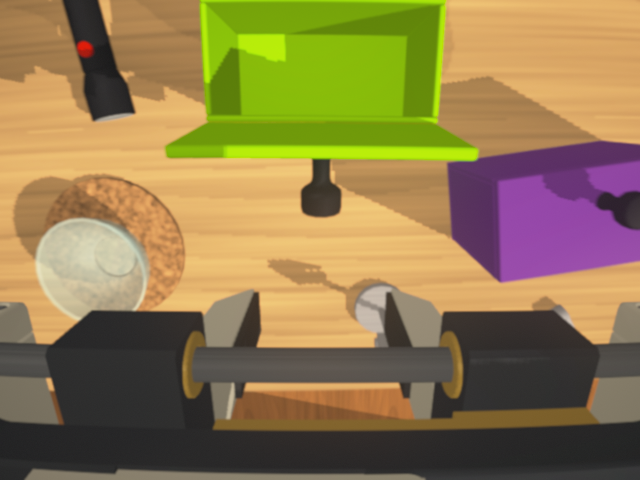

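The lid is laid back and the knob sits behind the hinge at (320,195). Now to the plaque.

```bash
python3 -c "
from h import *
print(status.observe()['qpos'].round(2))
planr([.5525,-.2468,.26],np.radians(163.4));planr([.5525,-.2468,.26],np.radians(-16.6))"
```

```text
[ 0.23  0.63  0.88  0.    1.62 -1.32]
t 12.82 pos [0.6465 0.2302 0.2822] rot [-1.5811 -0.0028  1.546 ] F [-1.2  0.2  4.1] op 0.0552
d [-0.4793  0.048   0.0827] r [ 0.0107 -1.3058 -0.0044] dist 0.489
t 12.82 pos [0.6465 0.2302 0.2822] rot [-1.5811 -0.0028  1.546 ] F [-1.2  0.2  4.1] op 0.0552
d [-0.4793  0.048   0.0827] r [0.0047 1.8357 0.0115] dist 0.489
```

```bash
python3 -m creep '[{"dx":-0.06,"dy":0.0,"dz":0.02,"rx":0,"ry":0.18,"rz":0,"gripper":0.45},{"dx":-0.12,"dy":0.02,"dz":0.03,"rx":0,"ry":0.36,"rz":0,"gripper":0.45},{"dx":-0.18,"dy":0.03,"dz":0.04,"rx":0,"ry":0.54,"rz":0,"gripper":0.45},{"dx":-0.24,"dy":0.045,"dz":0.05,"rx":0,"ry":0.72,"rz":0,"gripper":0.45},{"dx":-0.3,"dy":0.045,"dz":0.06,"rx":0,"ry":0.9,"rz":0,"gripper":0.45},{"dx":-0.36,"dy":0.045,"dz":0.07,"rx":0,"ry":1.08,"rz":0,"gripper":0.45},{"dx":-0.42,"dy":0.045,"dz":0.083,"rx":0,"ry":1.26,"rz":0,"gripper":0.45},{"dx":-0.479,"dy":0.045,"dz":0.083,"rx":0,"ry":1.44,"rz":0,"gripper":0.45},{"dx":-0.479,"dy":0.045,"dz":0.083,"rx":0,"ry":1.62,"rz":0,"gripper":0.45},{"dx":-0.479,"dy":0.045,"dz":0.083,"rx":0,"ry":1.8,"rz":0,"gripper":0.45},{"dx":-0.479,"dy":0.045,"dz":0.083,"rx":0,"ry":1.836,"rz":0,"gripper":0.45},{"dx":-0.479,"dy":0.045,"dz":0.083,"rx":0,"ry":1.836,"rz":0,"gripper":0.45}]'
python3 - <<'E'
from h import *
s=status.observe();p,d=read_camera('wrist');cv2.imwrite('pics/w13.png',p[:,:,::-1])
planr([.5525,-.2468,.166],np.radians(-16.6))
hsv=cv2.cvtColor(p,cv2.COLOR_RGB2HSV);m=cv2.inRange(hsv,(100,80,30),(130,255,255));v,u=np.nonzero(m)
P=pts("wrist",np.c_[u,v],d,s);k=(abs(P[:,2]-.167)<.006)&(np.hypot(P[:,0]-.55,P[:,1]+.247)<.1);T=P[k]
print(len(T),cv2.minAreaRect((T[:,:2]*1000).astype(np.float32)),np.median(T[:,2]))
m=cv2.inRange(hsv,(0,0,110),(179,75,255));v,u=np.nonzero(m)
P=pts("wrist",np.c_[u,v],d,s);k=(abs(P[:,2]-.124)<.004)&(np.hypot(P[:,0]-.54,P[:,1]+.243)<.1);T=P[k]
if len(T)>10:print(len(T),cv2.minAreaRect((T[:,:2]*1000).astype(np.float32)),np.median(T[:,2]))
E
```

```text
time: 14.32
tool_pos: [0.55, -0.2469, 0.2287]
tool_rot: [-1.571, -0.0, -0.287]
contact_force: [0.6, 0.6, -0.3]
opening: 0.041
t 14.38 pos [ 0.55   -0.2468  0.2287] rot [-1.5708e+00 -1.0000e-04 -2.8690e-01] F [-0.9 -0.2  0.8] op 0.0419
d [0.0024 0.0907 0.0007] r [-0.      0.0028  0.0001] dist 0.091
2369 ((553.5927734375, -244.4647674560547), (133.5926513671875, 7.2039361000061035), 73.34059143066406) 0.16651572807696052
5299 ((542.4564819335938, -244.69195556640625), (158.97889709472656, 25.688060760498047), 72.24459075927734) 0.12354730251152118
```

View pics/w13.png

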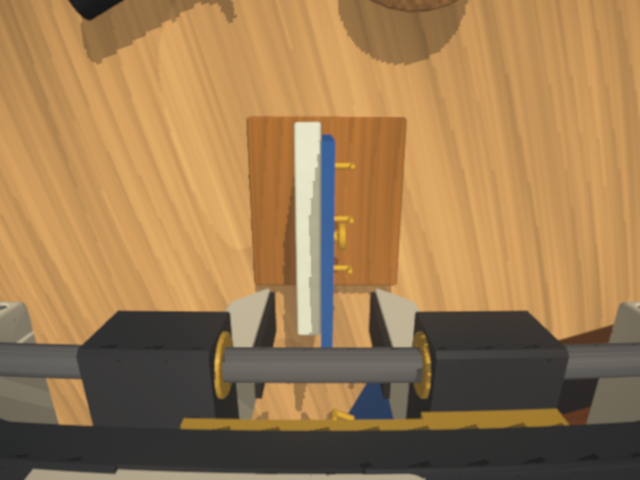

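Wrist view: the plaque edge (327,240) is against the board (308,230), the stud head is at (342,236), and the hooks are on the front. I'll go down and pinch.

```bash
python3 -m creep '[{"dx":0.003,"dy":0.04,"dz":0,"rx":0,"ry":0.003,"rz":0,"gripper":0.45},{"dx":0.003,"dy":0.08,"dz":0,"rx":0,"ry":0.003,"rz":0,"gripper":0.45},{"dx":0.003,"dy":0.091,"dz":0,"rx":0,"ry":0.003,"rz":0,"gripper":0.3},{"dx":0.003,"dy":0.091,"dz":0,"rx":0,"ry":0.003,"rz":0,"gripper":0},{"dx":0.003,"dy":0.091,"dz":0,"rx":0,"ry":0.003,"rz":0,"gripper":0},{"dx":0.003,"dy":0.091,"dz":0,"rx":0,"ry":0.003,"rz":0,"gripper":0},{"dx":0.003,"dy":0.091,"dz":0,"rx":0,"ry":0.003,"rz":0,"gripper":0},{"dx":0.003,"dy":0.091,"dz":0,"rx":0,"ry":0.003,"rz":0,"gripper":0}]' 40
```

```text
time: 15.38
tool_pos: [0.5536, -0.2483, 0.1392]
tool_rot: [-1.571, -0.003, -0.293]
contact_force: [-0.1, 0.0, 7.4]
opening: 0.0078
```

```bash
python3 -m creep '[{"dx":0,"dy":-0.007,"dz":0,"rx":0,"ry":0,"rz":0,"gripper":0},{"dx":0,"dy":-0.014,"dz":0,"rx":0,"ry":0,"rz":0,"gripper":0},{"dx":0,"dy":-0.021,"dz":0,"rx":0,"ry":0,"rz":0,"gripper":0},{"dx":0,"dy":-0.026,"dz":0,"rx":0,"ry":0,"rz":0,"gripper":0},{"dx":0,"dy":-0.026,"dz":0,"rx":0,"ry":0,"rz":0,"gripper":0}]'
python3 - <<'E'
from h import *
s=status.observe();p,d=read_camera('wrist');cv2.imwrite('pics/w14.png',p[:,:,::-1])
p2,d2=read_camera('top');cv2.imwrite('pics/t14.png',cv2.resize(p2[150:270,350:480,::-1],None,fx=5,fy=5))
hsv=cv2.cvtColor(p,cv2.COLOR_RGB2HSV);m=cv2.inRange(hsv,(100,80,30),(130,255,255));m[:,:290]=0;m[:,360:]=0;m[330:]=0;v,u=np.nonzero(m)
P=pts("wrist",np.c_[u,v],d,s);print(len(P),np.percentile(P[:,2],[5,50,95]))
E
```

```text
time: 16.0
tool_pos: [0.5528, -0.2479, 0.1641]
tool_rot: [-1.571, -0.001, -0.293]
contact_force: [-0.5, 0.7, -2.5]
opening: 0.0075
3831 [0.18177443 0.19121712 0.19226808]
```

View pics/w14.png

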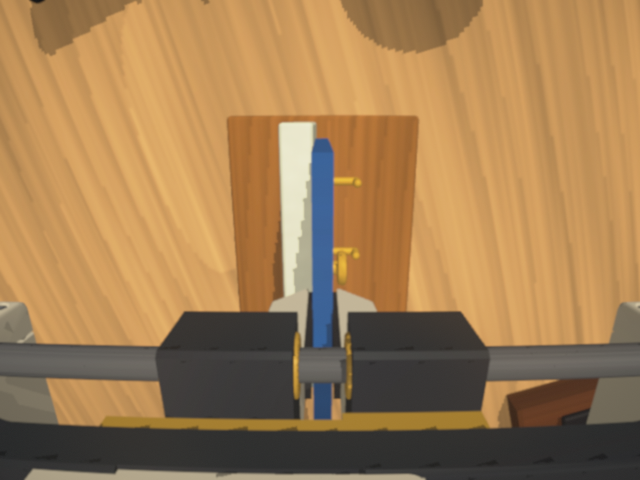

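The plaque's top is now at z 0.192, so it went up about 25.5 mm. Drawing it out along +x.

```bash
python3 -m creep '[{"dx":0.006,"dy":0,"dz":0,"rx":0,"ry":0,"rz":0,"gripper":0},{"dx":0.012,"dy":0,"dz":0,"rx":0,"ry":0,"rz":0,"gripper":0},{"dx":0.018,"dy":0,"dz":0,"rx":0,"ry":0,"rz":0,"gripper":0},{"dx":0.025,"dy":0,"dz":0,"rx":0,"ry":0,"rz":0,"gripper":0},{"dx":0.032,"dy":0,"dz":0,"rx":0,"ry":0,"rz":0,"gripper":0},{"dx":0.032,"dy":0,"dz":0,"rx":0,"ry":0,"rz":0,"gripper":0}]'
python3 - <<'E'
from h import *
p,d=read_camera('wrist');cv2.imwrite('pics/w15.png',p[:,:,::-1])
E
```

```text
time: 16.85
tool_pos: [0.5839, -0.2572, 0.1635]
tool_rot: [-1.571, -0.0, -0.293]
contact_force: [-0.2, 0.0, -2.3]
opening: 0.0079
```

View pics/w15.png

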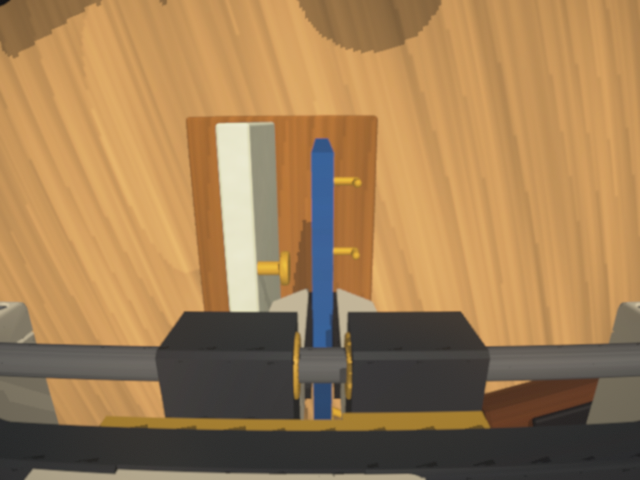

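The plaque is clear of the stud head, seen at (285,268). I'll lift it and carry it over the box.

```bash
python3 -c "
from h import *
planr([.5095,.2332,.352],-.024)
planr([.5095,.2332,.352],-.024,-.14)"
```

```text
t 16.9 pos [ 0.5835 -0.2571  0.1635] rot [-1.5706e+00  4.0000e-04 -2.9290e-01] F [-0.9 -0.3 -2.7] op 0.0078
d [-0.2124 -0.1604  0.448 ] r [-2.000e-04 -2.689e-01 -3.000e-04] dist 0.521
t 16.9 pos [ 0.5835 -0.2571  0.1635] rot [-1.5706e+00  4.0000e-04 -2.9290e-01] F [-0.9 -0.3 -2.7] op 0.0078
d [-0.2087 -0.1606  0.4492] r [ 0.022  -0.2684 -0.139 ] dist 0.521
```

```bash
python3 -m creep '[{"dx":0,"dy":-0.04,"dz":0,"rx":0,"ry":0,"rz":0,"gripper":0},{"dx":0,"dy":-0.085,"dz":0,"rx":0,"ry":0,"rz":0,"gripper":0},{"dx":0,"dy":-0.13,"dz":0,"rx":0,"ry":0,"rz":0,"gripper":0},{"dx":-0.01,"dy":-0.16,"dz":0.02,"rx":0,"ry":-0.01,"rz":0,"gripper":0},{"dx":-0.03,"dy":-0.16,"dz":0.06,"rx":0,"ry":-0.04,"rz":0,"gripper":0},{"dx":-0.05,"dy":-0.16,"dz":0.11,"rx":0,"ry":-0.07,"rz":0,"gripper":0},{"dx":-0.075,"dy":-0.16,"dz":0.16,"rx":0,"ry":-0.1,"rz":0,"gripper":0},{"dx":-0.1,"dy":-0.16,"dz":0.21,"rx":0,"ry":-0.13,"rz":0,"gripper":0},{"dx":-0.125,"dy":-0.16,"dz":0.26,"rx":0,"ry":-0.16,"rz":0,"gripper":0},{"dx":-0.15,"dy":-0.16,"dz":0.31,"rx":0,"ry":-0.19,"rz":0,"gripper":0},{"dx":-0.17,"dy":-0.16,"dz":0.36,"rx":0,"ry":-0.22,"rz":0,"gripper":0},{"dx":-0.195,"dy":-0.16,"dz":0.41,"rx":0,"ry":-0.25,"rz":0,"gripper":0},{"dx":-0.21,"dy":-0.16,"dz":0.435,"rx":0,"ry":-0.269,"rz":0,"gripper":0},{"dx":-0.212,"dy":-0.16,"dz":0.448,"rx":0,"ry":-0.269,"rz":0,"gripper":0},{"dx":-0.212,"dy":-0.16,"dz":0.448,"rx":0,"ry":-0.269,"rz":0,"gripper":0}]'
python3 - <<'E'
from h import *
planr([.5095,.2332,.30],-.024,-.14)
planr([.5095,.2332,.12],-.024,-.14)
for n in("wrist","side","top"):
    p,d=read_camera(n);cv2.imwrite(f'pics/{n}16.png',p[:,:,::-1]);np.savez(f"pics/{n}16.npz",p=p,d=d)
E
```

```text
time: 18.77
tool_pos: [0.51, 0.233, 0.3236]
tool_rot: [-1.571, -0.0, -0.024]
contact_force: [0.4, -1.2, -3.0]
opening: 0.0077
t 18.77 pos [0.51   0.233  0.3236] rot [-1.5712e+00 -1.0000e-04 -2.3700e-02] F [ 0.4 -1.2 -3. ] op 0.0077
d [0.0034 0.0513 0.0003] r [ 0.0037  0.0004 -0.1398] dist 0.051
t 18.77 pos [0.51   0.233  0.3236] rot [-1.5712e+00 -1.0000e-04 -2.3700e-02] F [ 0.4 -1.2 -3. ] op 0.0077
d [0.0034 0.2313 0.0003] r [ 0.0037  0.0004 -0.1398] dist 0.231
```

View pics/wrist16.png

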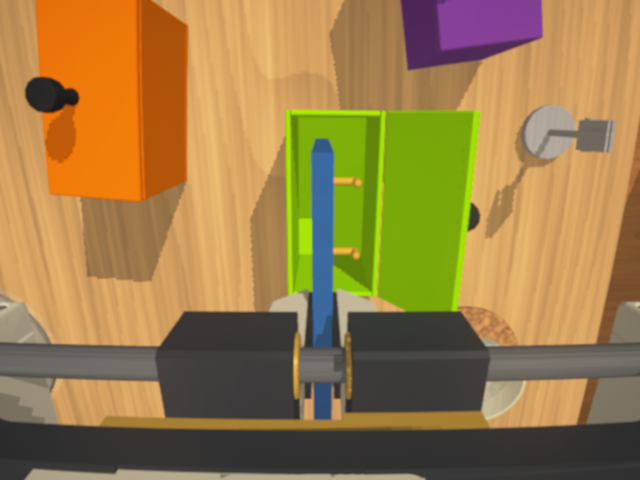

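View pics/side16.png

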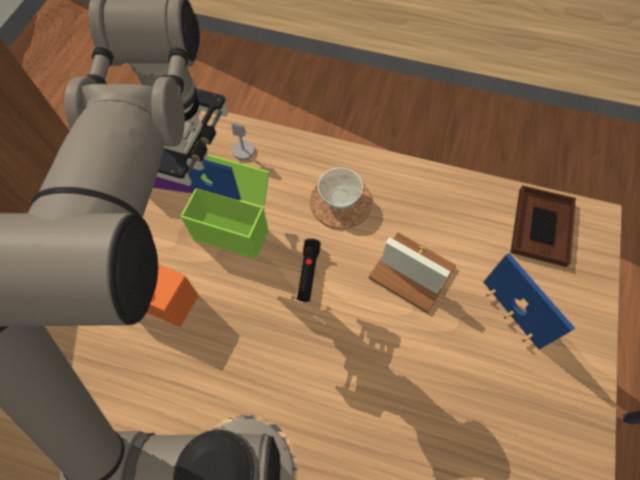

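Wrist view: the plaque (322,220) is parallel to the box, whose front rim is at column 290, rear rim at 378 and far end at row 112. I'll check the rim in millimetres.

```bash
python3 - <<'E'
from h import *
s=status.observe()
uv=[(287,112),(290,290),(385,111),(376,294),(293,116)]
print((onplane("wrist",uv,.125,s)*1000).round(0).tolist())
z=np.load('pics/wrist16.npz');p,d=z['p'],z['d'];hsv=cv2.cvtColor(p,cv2.COLOR_RGB2HSV)
m=cv2.inRange(hsv,(35,100,60),(50,255,255));v,u=np.nonzero(m);P=pts("wrist",np.c_[u,v],d,s)
T=P[(abs(P[:,2]-.125)<.004)];print(len(T),cv2.minAreaRect((T[:,:2]*1000).astype(np.float32)))
L=P[(P[:,2]>.14)&(P[:,0]>.55)&(P[:,0]<.7)];print("lid edge",np.percentile(L[:,2],99.5),np.percentile(L[:,0],99.5),"slope",np.polyfit(L[:,0]-.564,L[:,2]-.125,1))
m=cv2.inRange(hsv,(100,80,30),(130,255,255));v,u=np.nonzero(m);P=pts("wrist",np.c_[u,v],d,s);k=(d[v,u]>0);P=P[k]
T=P[abs(P[:,2]-.352)<.006];print("plaque top",len(T),cv2.minAreaRect((T[:,:2]*1000).astype(np.float32)),np.median(T[:,2]),T[:,1].max())
E
```

```text
[[482.0, 321.0, 125.0], [476.0, 150.0, 125.0], [568.0, 319.0, 125.0], [563.0, 143.0, 125.0], [487.0, 317.0, 125.0]]
2953 ((523.0552978515625, 231.5975799560547), (179.77195739746094, 94.04908752441406), 88.04358673095703)
lid edge 0.19794390063461226 0.6256320033261877 slope [1.2420238  0.00166124]
plaque top 4490 ((510.4076232910156, 244.81982421875), (114.72919464111328, 8.900882720947266), 87.61366271972656) 0.350761868346095 0.3022618429314782
```

```bash
python3 -m creep '[{"dx":0.004,"dy":0,"dz":0,"rx":0.002,"ry":0,"rz":-0.07,"gripper":0},{"dx":0.005,"dy":0.02,"dz":0,"rx":0.002,"ry":0,"rz":-0.14,"gripper":0},{"dx":0.005,"dy":0.045,"dz":0,"rx":0.002,"ry":0,"rz":-0.14,"gripper":0},{"dx":0.005,"dy":0.07,"dz":0,"rx":0.002,"ry":0,"rz":-0.14,"gripper":0},{"dx":0.005,"dy":0.095,"dz":0,"rx":0.002,"ry":0,"rz":-0.14,"gripper":0},{"dx":0.005,"dy":0.12,"dz":0,"rx":0.002,"ry":0,"rz":-0.14,"gripper":0},{"dx":0.005,"dy":0.12,"dz":0,"rx":0.002,"ry":0,"rz":-0.14,"gripper":0}]'
python3 - <<'E'
from h import *
planr([.511,.2332,.12],-.024,-.14)
p,d=read_camera("wrist");cv2.imwrite('pics/w17.png',p[:,:,::-1])
E
```

```text
time: 19.8
tool_pos: [0.5139, 0.2314, 0.202]
tool_rot: [-1.57, -0.136, -0.026]
contact_force: [-0.1, -0.1, -3.0]
opening: 0.0075
t 19.8 pos [0.5139 0.2314 0.202 ] rot [-1.5704 -0.1358 -0.0257] F [-0.1 -0.1 -3. ] op 0.0075
d [-0.0139  0.1088  0.0018] r [ 0.0032 -0.0014 -0.0042] dist 0.11
```

View pics/w17.png

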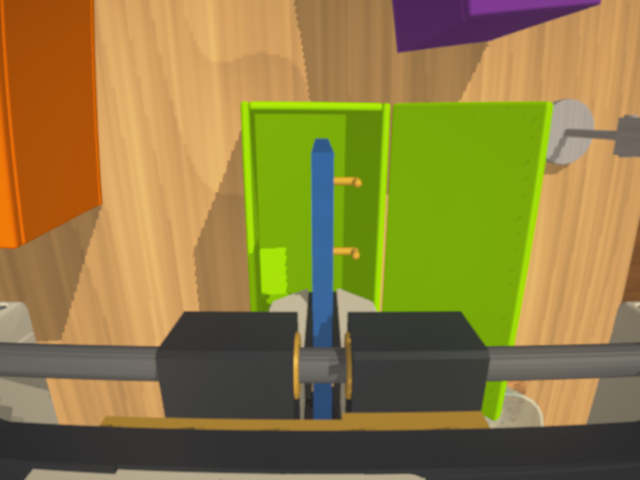

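Inside the rim and clear on all sides: front wall at column 250, hooks ending at 358, rear wall at 383. Lowering on.

```bash
python3 -m creep '[{"dx":-0.0025,"dy":0.02,"dz":0.001,"rx":0,"ry":0,"rz":0,"gripper":0},{"dx":-0.005,"dy":0.04,"dz":0.001,"rx":0,"ry":0,"rz":0,"gripper":0},{"dx":-0.0075,"dy":0.06,"dz":0.001,"rx":0,"ry":0,"rz":0,"gripper":0},{"dx":-0.010,"dy":0.08,"dz":0.001,"rx":0,"ry":0,"rz":0,"gripper":0},{"dx":-0.012,"dy":0.095,"dz":0.001,"rx":0,"ry":0,"rz":0,"gripper":0},{"dx":-0.012,"dy":0.095,"dz":0.001,"rx":0,"ry":0,"rz":0,"gripper":0}]'
python3 - <<'E'
from h import *
planr([.511,.2332,.12],-.024,-.14)
p,d=read_camera("wrist");cv2.imwrite('pics/w18.png',p[:,:,::-1])
E
```

```text
time: 20.6
tool_pos: [0.5162, 0.2338, 0.1078]
tool_rot: [-1.569, -0.139, -0.024]
contact_force: [0.3, -0.2, -2.9]
opening: 0.0075
t 20.6 pos [0.5162 0.2338 0.1078] rot [-1.5691 -0.1392 -0.0245] F [ 0.3 -0.2 -2.9] op 0.0075
d [-0.0034  0.0152 -0.0006] r [ 0.0017 -0.0002 -0.0008] dist 0.016
```

View pics/w18.png

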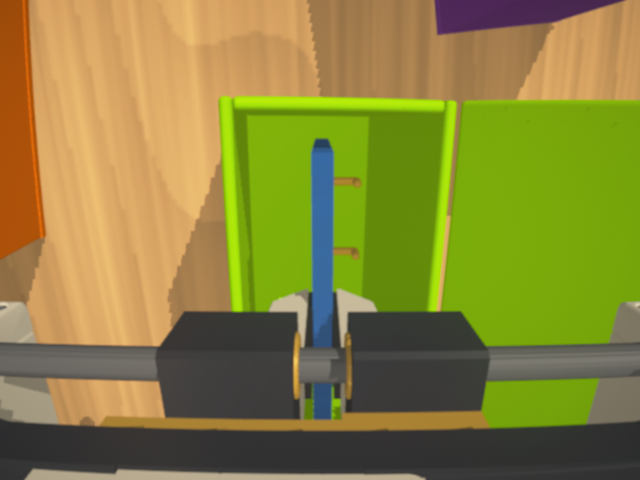

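```bash
python3 -m creep '[{"dx":-0.001,"dy":0.004,"dz":0,"rx":0,"ry":0,"rz":0,"gripper":0},{"dx":-0.002,"dy":0.008,"dz":0,"rx":0,"ry":0,"rz":0,"gripper":0},{"dx":-0.002,"dy":0.011,"dz":0,"rx":0,"ry":0,"rz":0,"gripper":0},{"dx":-0.003,"dy":0.013,"dz":0,"rx":0,"ry":0,"rz":0,"gripper":0},{"dx":-0.003,"dy":0.013,"dz":0,"rx":0,"ry":0,"rz":0,"gripper":0}]'
```

```text
time: 21.28
tool_pos: [0.5149, 0.2341, 0.0945]
tool_rot: [-1.569, -0.14, -0.024]
contact_force: [0.1, 0.4, -1.7]
opening: 0.0078
```

```bash
python3 -m creep '[{"dx":0,"dy":0.001,"dz":0,"rx":0,"ry":0,"rz":0,"gripper":0},{"dx":0,"dy":0.002,"dz":0,"rx":0,"ry":0,"rz":0,"gripper":0},{"dx":0,"dy":0.002,"dz":0,"rx":0,"ry":0,"rz":0,"gripper":0}]'
```

```text
time: 21.65
tool_pos: [0.5153, 0.2341, 0.0926]
tool_rot: [-1.569, -0.14, -0.024]
contact_force: [0.5, 0.1, -2.0]
opening: 0.0076
```

```bash
python3 -m creep '[{"dx":0,"dy":0.001,"dz":0,"rx":0,"ry":0,"rz":0,"gripper":0},{"dx":0,"dy":0.0015,"dz":0,"rx":0,"ry":0,"rz":0,"gripper":0}]'; python3 - <<'E'
from h import *
for n in("top","wrist"):
    p,d=read_camera(n);print(status.observe()['contact_force'])
E
```

```text
time: 21.9
tool_pos: [0.5161, 0.2344, 0.0922]
tool_rot: [-1.568, -0.142, -0.024]
contact_force: [-2.4, -0.5, 8.0]
opening: 0.0074
[-2.29997246  0.47390966  5.91579942]
[-2.03315801 -0.10138833  4.82070594]
```

Floor contact is felt: Fz went from −3 to +6 N. I'll let go with a small opening and lift out along the fingers.

```bash
python3 -m creep '[{"dx":0,"dy":0,"dz":0,"rx":0,"ry":0,"rz":0,"gripper":0.16},{"dx":0,"dy":0,"dz":0,"rx":0,"ry":0,"rz":0,"gripper":0.16},{"dx":0,"dy":0,"dz":0,"rx":0,"ry":0,"rz":0,"gripper":0.16}]'; python3 - <<'E'
from h import *
s=status.observe();p,d=read_camera("wrist");cv2.imwrite('pics/w19.png',p[:,:,::-1]);print(s['contact_force'],s['opening'])
E
```

```text
time: 22.38
tool_pos: [0.5155, 0.2341, 0.0911]
tool_rot: [-1.569, -0.14, -0.024]
contact_force: [0.4, 0.2, 0.2]
opening: 0.0149
[0.43380841 0.22652804 0.2341228 ] 0.014946248518892133
```

View pics/w19.png

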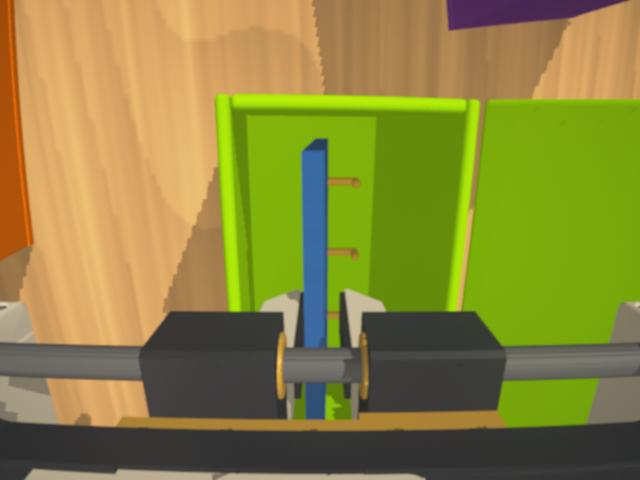

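The plaque is free and leans on the front finger. Lifting slowly.

```bash
python3 -m creep '[{"dx":0,"dy":-0.006,"dz":0,"rx":0,"ry":0,"rz":0,"gripper":0.16},{"dx":0,"dy":-0.012,"dz":0,"rx":0,"ry":0,"rz":0,"gripper":0.16},{"dx":0,"dy":-0.018,"dz":0,"rx":0,"ry":0,"rz":0,"gripper":0.16},{"dx":0,"dy":-0.026,"dz":0,"rx":0,"ry":0,"rz":0,"gripper":0.16},{"dx":0,"dy":-0.05,"dz":0,"rx":0,"ry":0,"rz":0,"gripper":0.16},{"dx":0.005,"dy":-0.1,"dz":0,"rx":0,"ry":0,"rz":0.07,"gripper":0.1},{"dx":0.01,"dy":-0.15,"dz":0,"rx":0,"ry":0,"rz":0.139,"gripper":0},{"dx":0.01,"dy":-0.18,"dz":0,"rx":0,"ry":0,"rz":0.139,"gripper":0}]'; python3 - <<'E'
from h import *
s=status.observe();p,d=read_camera("wrist");cv2.imwrite('pics/w20.png',p[:,:,::-1]);print(s['contact_force'],s['opening'])
E
```

```text
time: 23.42
tool_pos: [0.5016, 0.2342, 0.274]
tool_rot: [-1.567, -0.004, -0.025]
contact_force: [-0.1, 0.0, -1.2]
opening: 0.0004
[-0.12299927  0.02451166 -1.19715564] 0.00038680487944902313
```

View pics/w20.png

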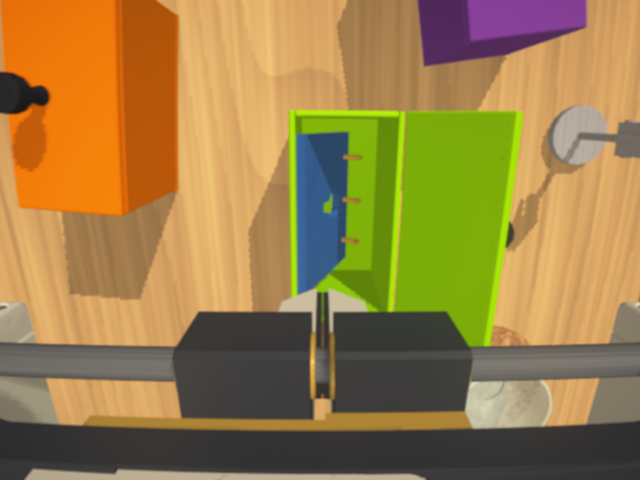

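```bash
python3 - <<'E'
from h import *
s=status.observe();p,d=read_camera("wrist")
hsv=cv2.cvtColor(p,cv2.COLOR_RGB2HSV);m=cv2.inRange(hsv,(100,80,30),(130,255,255));m[:,:290]=0;m[:,352:]=0;m[300:]=0;v,u=np.nonzero(m)
P=pts("wrist",np.c_[u,v],d,s)
print(np.percentile(P,[1,50,99],axis=0).round(4))
b=np.polyfit(P[:,2],P[:,0],1);print(b,np.degrees(np.arctan(b[0])))
print(np.median(P[P[:,2]>.11],axis=0))
E
```

```text
[[0.4813 0.1684 0.0156]
 [0.5001 0.2421 0.086 ]
 [0.5287 0.3038 0.1151]]
[-0.26737712  0.52339643] -14.969413730535456
[0.48625704 0.2425864  0.11305707]
```

The plaque leans only 15° on the front wall, with its top at z 0.115, below the rim. Before going behind the lid, I'll check the small grey thing near there and the lid's pose.

```bash
python3 - <<'E'
from h import *
z=np.load("pics/top0.npz");d=z['d'];uv=[(u,v) for v in range(120,165) for u in range(180,225)]
P=pts("top",uv,d);Q=P[P[:,2]>.012];print(Q.min(0),Q.max(0));
Q2=P[P[:,2]>.05];print(len(Q2),Q2.min(0) if len(Q2) else 0,Q2.max(0) if len(Q2) else 0)
planr([.662,.2333,.31],1.546);planr([.662,.2333,.197],1.546)
for th in [1.5,1.4,1.3,1.2,1.1,1.,.9,.8,.7,.6,.5,.4,.3,.2,.1,.03]:
    x=-.06*np.cos(th)+.021*np.sin(th);zz=.06*np.sin(th)+.021*np.cos(th)
    print(th,"dz %.4f dy %.4f"%(-(x-.0167),-(zz-.0613)),end="; ")
E
```

```text
[ 0.35425327 -0.03817835  0.01200305] [0.81460125 0.3256626  1.39070568]
146 [ 0.35425327 -0.03817835  0.05535444] [0.79422742 0.3113304  1.39070568]
t 23.52 pos [0.5017 0.2346 0.275 ] rot [-1.5662 -0.0082 -0.0239] F [-0.8 -0.2 -0.3] op 0.0005
d [ 0.1603 -0.0057  0.0026] r [ 0.0028 -1.5699  0.01  ] dist 0.16
t 23.52 pos [0.5017 0.2346 0.275 ] rot [-1.5662 -0.0082 -0.0239] F [-0.8 -0.2 -0.3] op 0.0005
d [0.1594 0.1073 0.0021] r [ 0.0028 -1.5699  0.01  ] dist 0.192
1.5 dz -0.0000 dy -0.0000; 1.4 dz 0.0062 dy -0.0014; 1.3 dz 0.0125 dy -0.0021; 1.2 dz 0.0189 dy -0.0022; 1.1 dz 0.0252 dy -0.0017; 1.0 dz 0.0314 dy -0.0005; 0.9 dz 0.0375 dy 0.0012; 0.8 dz 0.0434 dy 0.0036; 0.7 dz 0.0491 dy 0.0066; 0.6 dz 0.0544 dy 0.0101; 0.5 dz 0.0593 dy 0.0141; 0.4 dz 0.0638 dy 0.0186; 0.3 dz 0.0678 dy 0.0235; 0.2 dz 0.0713 dy 0.0288; 0.1 dz 0.0743 dy 0.0344; 0.03 dz 0.0760 dy 0.0385;
```

```bash
python3 -m creep '[{"dx":0.04,"dy":-0.006,"dz":0,"rx":0,"ry":-0.18,"rz":0,"gripper":0.6},{"dx":0.08,"dy":-0.006,"dz":0,"rx":0,"ry":-0.36,"rz":0,"gripper":0.6},{"dx":0.12,"dy":-0.006,"dz":0,"rx":0,"ry":-0.54,"rz":0,"gripper":0.6},{"dx":0.16,"dy":-0.006,"dz":0.002,"rx":0,"ry":-0.72,"rz":0,"gripper":0.6},{"dx":0.16,"dy":-0.006,"dz":0.002,"rx":0,"ry":-0.9,"rz":0,"gripper":0.6},{"dx":0.16,"dy":-0.006,"dz":0.002,"rx":0,"ry":-1.08,"rz":0,"gripper":0.6},{"dx":0.16,"dy":-0.006,"dz":0.002,"rx":0,"ry":-1.26,"rz":0,"gripper":0.6},{"dx":0.16,"dy":-0.006,"dz":0.002,"rx":0,"ry":-1.44,"rz":0,"gripper":0.6},{"dx":0.16,"dy":-0.006,"dz":0.002,"rx":0.002,"ry":-1.57,"rz":0.003,"gripper":0.6},{"dx":0.16,"dy":-0.006,"dz":0.002,"rx":0.002,"ry":-1.57,"rz":0.003,"gripper":0.6}]'; python3 - <<'E'
from h import *
planr([.662,.2333,.197],1.546)
s=status.observe();p,d=read_camera("wrist");cv2.imwrite('pics/w21.png',p[:,:,::-1]);print(s['contact_force'],s['opening'])
E
```

```text
time: 24.78
tool_pos: [0.66, 0.2323, 0.2758]
tool_rot: [-1.567, -0.001, 1.545]
contact_force: [0.9, 0.6, -0.1]
opening: 0.055
t 24.77 pos [0.66   0.2323 0.2758] rot [-1.5669e+00 -1.0000e-03  1.5450e+00] F [ 0.9  0.6 -0.1] op 0.055
d [ 0.001   0.1068 -0.0024] r [-0.0039 -0.001   0.001 ] dist 0.107
[ 0.9389007   0.6292687  -0.07154381] 0.05498364286092315
```

View pics/w21.png

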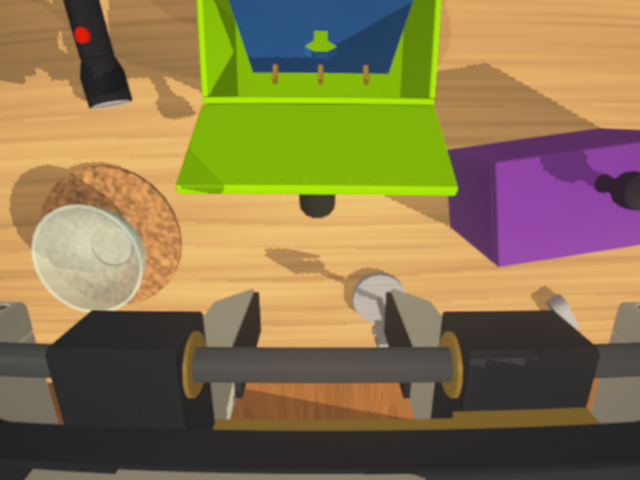

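Wrist view: the plaque is in the box at the top (320,40), the lid is laid back and the knob is at (317,205), between the fingers' lines. I'll go down behind the lid and push it up gently with the open fingers.

```bash
python3 -m creep '[{"dx":0.001,"dy":0.04,"dz":0,"rx":0,"ry":0,"rz":0,"gripper":0.6},{"dx":0.001,"dy":0.08,"dz":0,"rx":0,"ry":0,"rz":0,"gripper":0.6},{"dx":0.001,"dy":0.107,"dz":0,"rx":0,"ry":0,"rz":0,"gripper":0.6},{"dx":0.001,"dy":0.107,"dz":0.015,"rx":0,"ry":0,"rz":0,"gripper":0.6},{"dx":0.001,"dy":0.107,"dz":0.025,"rx":0,"ry":0,"rz":0,"gripper":0.6},{"dx":0.001,"dy":0.107,"dz":0.031,"rx":0,"ry":0,"rz":0,"gripper":0.6},{"dx":0.001,"dy":0.107,"dz":0.037,"rx":0,"ry":0,"rz":0,"gripper":0.6},{"dx":0.001,"dy":0.107,"dz":0.043,"rx":0,"ry":0,"rz":0,"gripper":0.6},{"dx":0.001,"dy":0.107,"dz":0.049,"rx":0,"ry":0,"rz":0,"gripper":0.6},{"dx":0.001,"dy":0.107,"dz":0.055,"rx":0,"ry":0,"rz":0,"gripper":0.6},{"dx":0.001,"dy":0.107,"dz":0.06,"rx":0,"ry":0,"rz":0,"gripper":0.6},{"dx":0.001,"dy":0.107,"dz":0.064,"rx":0,"ry":0,"rz":0,"gripper":0.6},{"dx":0.001,"dy":0.107,"dz":0.067,"rx":0,"ry":0,"rz":0,"gripper":0.6},{"dx":0.001,"dy":0.107,"dz":0.069,"rx":0,"ry":0,"rz":0,"gripper":0.6}]'; python3 - <<'E'
from h import *
s=status.observe();p,d=read_camera("wrist");cv2.imwrite('pics/w22.png',p[:,:,::-1]);print(s['contact_force'],s['opening'])
hsv=cv2.cvtColor(p,cv2.COLOR_RGB2HSV);m=cv2.inRange(hsv,(35,100,60),(50,255,255));v,u=np.nonzero(m);P=pts("wrist",np.c_[u,v],d,s)
L=P[(P[:,2]>.14)&(d[v,u]>0)];print(np.percentile(L,[1,50,99],axis=0).round(3),np.polyfit(L[:,2],L[:,0],1))
E
```

```text
time: 26.58
tool_pos: [0.591, 0.2352, 0.1702]
tool_rot: [-1.569, -0.001, 1.546]
contact_force: [0.0, -0.5, 1.0]
opening: 0.0551
[ 0.02817267 -0.47444512  1.03111657] 0.05507526392581624
[[0.56  0.145 0.142]
 [0.57  0.231 0.195]
 [0.579 0.318 0.243]] [0.06334787 0.55817954]
```

View pics/w22.png

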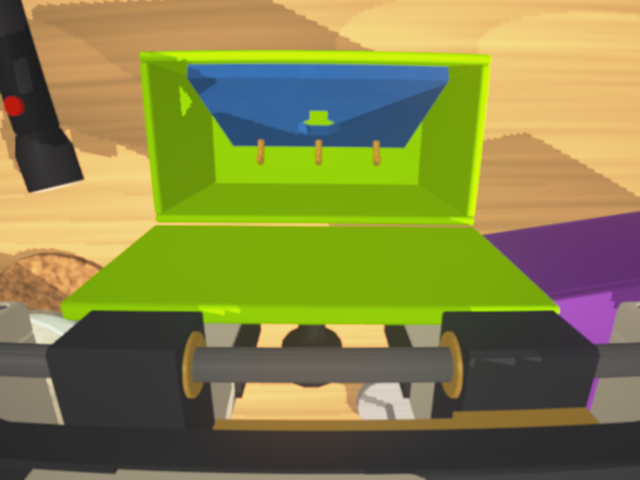

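The lid is near 1.65 rad, with the stem between the open fingers. I'll lower 4 mm and close lightly on the 12 mm stem, so I can lead the lid down instead of dropping it.

```bash
python3 -m creep '[{"dx":0,"dy":0.004,"dz":0.002,"rx":0,"ry":0,"rz":0,"gripper":0.6},{"dx":0,"dy":0.004,"dz":0.003,"rx":0,"ry":0,"rz":0,"gripper":0.1},{"dx":0,"dy":0.004,"dz":0.003,"rx":0,"ry":0,"rz":0,"gripper":0.1},{"dx":0,"dy":0.004,"dz":0.003,"rx":0,"ry":0,"rz":0,"gripper":0.1},{"dx":0,"dy":0.004,"dz":0.003,"rx":0,"ry":0,"rz":0,"gripper":0.1},{"dx":0,"dy":0.004,"dz":0.003,"rx":0,"ry":0,"rz":0,"gripper":0.1},{"dx":0,"dy":0.004,"dz":0.003,"rx":0,"ry":0,"rz":0,"gripper":0.1},{"dx":0,"dy":0.004,"dz":0.003,"rx":0,"ry":0,"rz":0,"gripper":0.1}]' 6; python3 - <<'E'
from h import *
s=status.observe();p,d=read_camera("wrist");cv2.imwrite('pics/w23.png',p[:,:,::-1]);print(s['contact_force'],s['opening'])
E
```

```text
time: 27.62
tool_pos: [0.5884, 0.2316, 0.166]
tool_rot: [-1.568, 0.004, 1.545]
contact_force: [-0.2, -11.1, 0.5]
opening: 0.0144
[ -0.23566419 -11.14455575   0.53524035] 0.01436999789531114
```

View pics/w23.png

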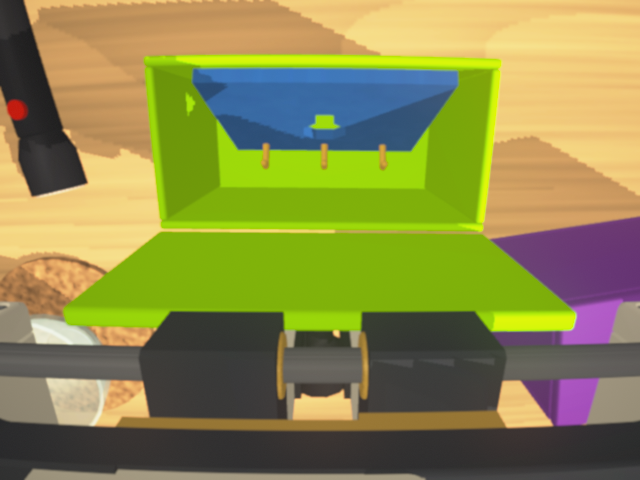

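The grip is 3 mm off centre, with Fy at −11 N. I'll correct that and lead the lid down along its arc.

```bash
python3 -m creep '[{"dx":-0.003,"dy":0,"dz":0,"rx":0,"ry":0,"rz":0,"gripper":0.1},{"dx":-0.003,"dy":-0.002,"dz":0.006,"rx":0,"ry":0,"rz":0,"gripper":0.1},{"dx":-0.003,"dy":-0.003,"dz":0.012,"rx":0,"ry":0,"rz":0,"gripper":0.1},{"dx":-0.003,"dy":-0.004,"dz":0.019,"rx":0,"ry":0,"rz":0,"gripper":0.1},{"dx":-0.003,"dy":-0.004,"dz":0.025,"rx":0,"ry":0,"rz":0,"gripper":0.1},{"dx":-0.003,"dy":-0.004,"dz":0.031,"rx":0,"ry":0,"rz":0,"gripper":0.1},{"dx":-0.003,"dy":-0.002,"dz":0.038,"rx":0,"ry":0,"rz":0,"gripper":0.1}]' 5; python3 - <<'E'
from h import *
s=status.observe();p,d=read_camera("wrist");cv2.imwrite('pics/w24.png',p[:,:,::-1]);print(s['contact_force'],s['opening'])
E
```

```text
time: 28.55
tool_pos: [0.553, 0.2321, 0.1698]
tool_rot: [-1.577, -0.0, 1.546]
contact_force: [9.4, -6.3, 4.1]
opening: 0.0142
[ 9.38626063 -6.29195809  4.11878194] 0.014245010641088632
```

View pics/w24.png

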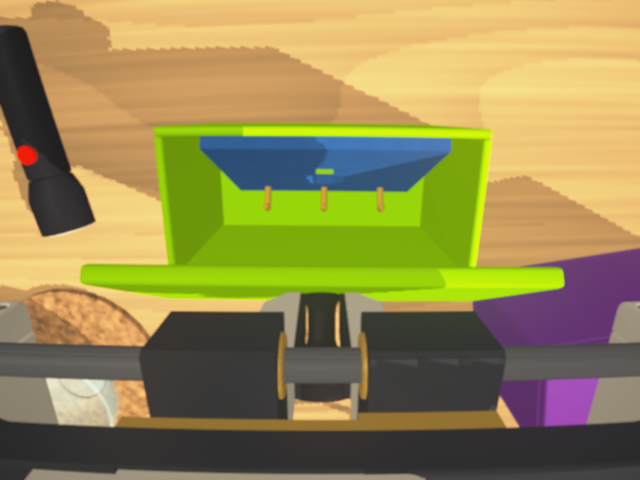

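```bash
python3 - <<'E'
from h import *
s=status.observe();p,d=read_camera("wrist")
uv=[(120,272),(520,272),(320,268)]
P=pts("wrist",uv,d,s);print(P.round(4),s['tool_pos'])
E=P.mean(0);print(np.arctan2(E[2]-.125,.566-E[0]))
E
```

```text
[[0.5221 0.1586 0.2047]
 [0.5257 0.3056 0.2051]
 [0.5222 0.2322 0.2048]] [0.55237985 0.23209868 0.16988892]
1.0803693258720366
```

```bash
python3 -m creep '[{"dx":-0.002,"dy":-0.003,"dz":-0.003,"rx":0,"ry":0,"rz":0,"gripper":0.1},{"dx":-0.002,"dy":-0.001,"dz":0.003,"rx":0,"ry":0,"rz":0,"gripper":0.1},{"dx":-0.002,"dy":0.001,"dz":0.009,"rx":0,"ry":0,"rz":0,"gripper":0.1},{"dx":-0.002,"dy":0.004,"dz":0.015,"rx":0,"ry":0,"rz":0,"gripper":0.1},{"dx":-0.002,"dy":0.007,"dz":0.02,"rx":0,"ry":0,"rz":0,"gripper":0.1},{"dx":-0.002,"dy":0.011,"dz":0.025,"rx":0,"ry":0,"rz":0,"gripper":0.1},{"dx":-0.002,"dy":0.015,"dz":0.03,"rx":0,"ry":0,"rz":0,"gripper":0.1}]' 3; python3 - <<'E'
from h import *
s=status.observe();p,d=read_camera("wrist");cv2.imwrite('pics/w25.png',p[:,:,::-1]);print(s['contact_force'],s['opening'])
E
```

```text
time: 29.52
tool_pos: [0.5255, 0.2331, 0.1619]
tool_rot: [-1.588, -0.006, 1.546]
contact_force: [-6.7, -5.3, 43.1]
opening: 0.0158
[-6.67458968 -5.28013332 43.09692447] 0.015825919349154186
```

View pics/w25.png

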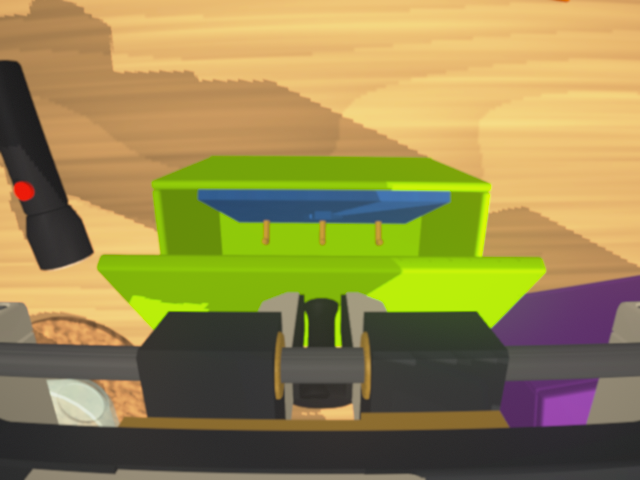

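Fz is 43 N: as the lid lowers, the head jams against the fingers. I'll back off upward at once and widen the fingers so the head can pass between them.

```bash
python3 -m creep '[{"dx":0,"dy":-0.008,"dz":-0.004,"rx":0,"ry":0,"rz":0,"gripper":0.16}]'; python3 - <<'E'
from h import *
s=status.observe();p,d=read_camera("wrist")
uv=[(150,262),(500,262),(320,262)]
P=pts("wrist",uv,d,s);print(P.round(4),s['tool_pos'],s['opening'],s['contact_force'])
E=P.mean(0);print(np.arctan2(E[2]-.125,.566-E[0]))
E
```

```text
time: 29.7
tool_pos: [0.5264, 0.2329, 0.1647]
tool_rot: [-1.578, -0.005, 1.546]
contact_force: [4.5, -0.8, -5.7]
opening: 0.0164
[[0.4967 0.1658 0.1876]
 [0.5009 0.3048 0.1864]
 [0.4992 0.2328 0.1855]] [0.52640574 0.23290215 0.16470534] 0.016399400083353034 [ 4.54616694 -0.80257756 -5.7312693 ]
0.7417457947128772
```

The force is relieved and the lid is at 0.74 rad. I'll open the fingers so the head slides through and the lid settles shut.

```bash
python3 -m creep '[{"dx":0,"dy":0,"dz":0,"rx":0,"ry":0,"rz":0,"gripper":0.5},{"dx":0,"dy":0,"dz":0,"rx":0,"ry":0,"rz":0,"gripper":0.5},{"dx":0,"dy":0,"dz":0,"rx":0,"ry":0,"rz":0,"gripper":0.5},{"dx":0,"dy":0,"dz":0,"rx":0,"ry":0,"rz":0,"gripper":0.5},{"dx":0,"dy":0,"dz":0,"rx":0,"ry":0,"rz":0,"gripper":0.5},{"dx":0,"dy":-0.03,"dz":0,"rx":0,"ry":0,"rz":0,"gripper":0.5},{"dx":0,"dy":-0.08,"dz":0,"rx":0,"ry":0,"rz":0,"gripper":0.5},{"dx":0,"dy":-0.13,"dz":0,"rx":0,"ry":0,"rz":0,"gripper":0.5},{"dx":0,"dy":-0.13,"dz":0,"rx":0,"ry":0,"rz":0,"gripper":0.5}]'; python3 - <<'E'
from h import *
s=status.observe();print(s['contact_force'],s['opening'])
for n in("wrist","side","top"):
    p,d=read_camera(n);cv2.imwrite(f'pics/{n}26.png',p[:,:,::-1])
    if n=="wrist":
        hsv=cv2.cvtColor(p,cv2.COLOR_RGB2HSV);m=cv2.inRange(hsv,(35,100,120),(50,255,255));v,u=np.nonzero(m);P=pts("wrist",np.c_[u,v],d,s)
        T=P[(P[:,2]>.12)&(P[:,2]<.16)];A=np.c_[T[:,:2],np.ones(len(T))];print("plane",np.linalg.lstsq(A,T[:,2],rcond=None)[0],np.percentile(T[:,2],[1,50,99]))
E
```

```text
time: 30.88
tool_pos: [0.5253, 0.2328, 0.2955]
tool_rot: [-1.576, -0.005, 1.547]
contact_force: [-0.0, -0.8, -0.0]
opening: 0.0458
[-0.04913452 -0.80998122 -0.030133  ] 0.04580846099119289
plane [-0.05294418  0.00183978  0.16370518] [0.1237858  0.13705834 0.14095609]
```

View pics/wrist26.png

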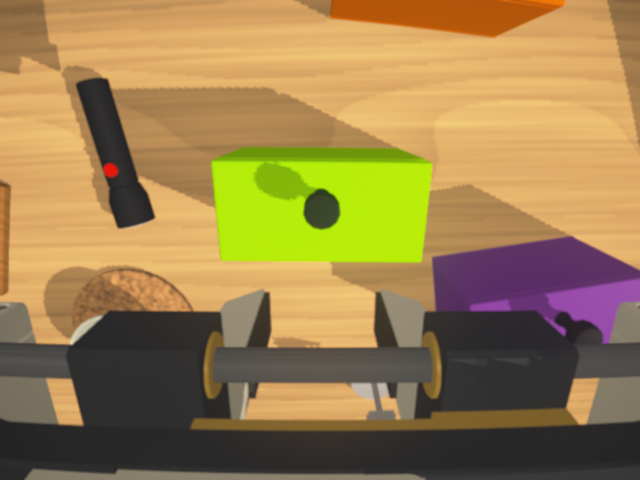

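View pics/side26.png

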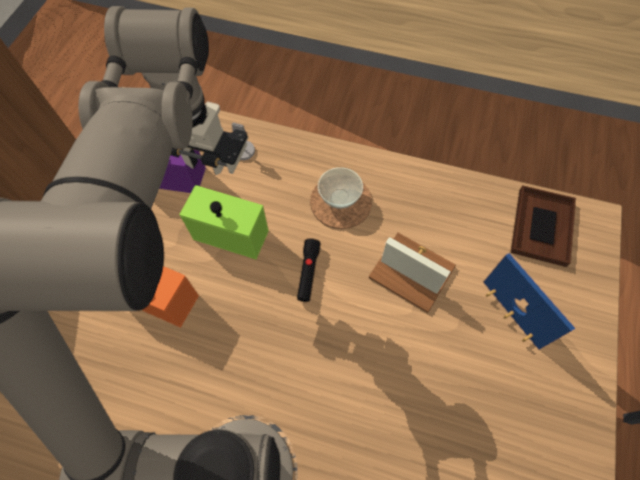

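The lid looks shut (wrist 322,210; side 225,220). I'll compare it with the first pictures to be sure it's fully down and the other things haven't moved.

```bash
python3 - <<'E'
from h import *
p0=np.load("pics/side0.npz");a=p0['p'];b,db=read_camera("side")
f=lambda p:cv2.inRange(cv2.cvtColor(p,cv2.COLOR_RGB2HSV),(35,100,60),(50,255,255))
A,B=f(a),f(b);print("lime px",(A>0).sum(),(B>0).sum(),"xor",((A>0)^(B>0)).sum())
x=cv2.boundingRect(A);print(x,cv2.boundingRect(B))
for n,m,d in(("before",A,p0['d']),("now",B,db)):
    v,u=np.nonzero(m);P=pts("side",np.c_[u,v],d);T=P[abs(P[:,2]-.134)<.012]
    T=T[(T[:,0]>.483)];print(n,np.linalg.lstsq(np.c_[T[:,:2]-[.52,.23],np.ones(len(T))],T[:,2],rcond=None)[0].round(4))
r=lambda q:q[150:320,290:460].astype(int)
dd=np.abs(r(a)-r(b)).max(2);dd2=np.abs(a[150:230,300:380].astype(int)-b[150:230,300:380]).max(2);print("bowl diff",(dd2>40).sum(),"flash diff",(np.abs(a[230:305,290:325].astype(int)-b[230:305,290:325]).max(2)>40).sum())
E
```

```text
lime px 4136 4137 xor 15
(180, 185, 88, 74) (180, 185, 88, 74)
before [-0.0008  0.0059  0.1354]
now [-0.0007  0.004   0.1353]
bowl diff 0 flash diff 0
```

The lime mask matches the first picture (15 px differ of 4136), so the lid is fully shut. The bowl and flashlight haven't changed, and the gripper is clear. Handing in.

```bash
python3 -c "
from cell import robot,status
print(status.observe()['time']);print(robot.hand_in())"
```

```text
31.075
the job is handed in; nothing more can be done
None
```

The blue key plaque is in the lime green box with the lid shut, handed in at 31.1 s of the 72 s allowed. I opened the lid fully first, slid the plaque up about 25.5 mm and drew it off the stud. I then lowered it until it touched the box floor, let go and closed the lid.

**Last checks**
- **Lid:** the box outline in the side view matches the first picture (15 of 4136 pixels differ), so it is fully shut. The wrist camera's plane fit showed a 0.05 rad slope; the side view showed the same lid plane as at the start, so I put that down to wrist-pose error.
- **Plaque:** before the lid closed it leaned about 15° on the front wall, with its top at 0.115 m, below the rim. I could not check it afterwards.
- **Leave-alone items:** the side view shows no change around the flashlight, the bowl and the part of the trivet that shows. I did not compare the look-alikes pixel by pixel; they look in place in the last side view.

**What went wrong or disagreed**
- **Tool position:** the fingertips were 11 mm behind the reported TCP, not 17 mm ahead. My first grasps closed above the lid's knob and touched nothing. After a 28 mm correction the grasps worked.
- **Force while closing the lid:** the knob's head jammed against the fingers and the wrist read 43 N. I think the fingers were pressing, not the gripper's body (40 N limit), but I did not confirm that. I backed off at once, opened the fingers, and the lid fell shut from about 0.74 rad.

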